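Put the tester's press plates back in their nests

ROBOT

A 7-joint arm with a two-finger parallel gripper is mounted at the origin on the work surface. World frame = base frame: x ahead of the robot, y to its left, z up, the work surface at z = 0. Lengths are in m, angles in rad, forces in N, time in s.
With the tool pointing down it reaches from about 0.425 to 0.925 m from the base axis. Payload 6.8 kg.
Tool frame: the origin (TCP) lies midway between the tips of the shut fingers; the grasp point (between the pads) lies 19 mm behind it; y points along the fingers, z is the direction in which the jaws open and shut, and the axes are right-handed (so a half turn about y gives the same grasp; the last joint's range is limited). The gripper opens to 85 mm and grips with 20 to 120 N. Pads are 22 mm wide; open, the fingers measure 114 mm over their backs; the gripper's body (76 mm by 85 mm) begins 54 mm behind the grasp point. The pads swing forward as they close: fully open they stand 13 mm farther back than shut.
Start: joints at [1.159, 0.477, 0.022, 1.555, -0.011, 1.109, -0.083], TCP at [0.202, -0.644, 0.199] pointing down, gripper open.
Joint ranges: [-2.96, 2.96], [-0.34, 2.1], [-1.41, 1.46], [0.24, 2.44], [-1.37, 4.51], [0.17, 1.92], [-2.96, 2.96]. Speed limits (rad/s): [2.39, 2.39, 3.14, 3.14, 3.14, 3.14, 3.14].

INTERFACE

Orientations are given as a unit quaternion [w, x, y, z].
In Python, from station import bot gives the robot as it stands. The module is installed in compiled form; this text tells all that it offers.
- The arm moves only by the shell command python3 -m crank 'ROWS' [FORCE]. ROWS is JSON, a list of rows, each an object with "linear": the shift along the tool's x, y, z in m, a list of three; "dr": the turn, a rotation vector about the tool's x, y, z in degrees, a list of three; "hand": the gripper command: -1 is shut, 1 is fully open, values between are in proportion. A call has 1 to 10 rows; each row is the pose to reach, as a shift and turn from the pose commanded when the call began, along the tool's axes at that moment; what a row does not reach only later rows make up. A row lasts 1/12 s, in which the tool goes at most 41.7 mm and 7.16 degrees, less where a joint would pass 70% of its speed; a pose out of reach is approached as far as the arm can. A call with a gripper value outside its range is refused whole. The fingers move at their own pace and stop on an object; FORCE is the grip in N (left out, the last holds). Time passes only in rows, so rows that repeat a pose let the fingers close. It gives the time, the measured TCP pose, the force and the opening at its end, in the units of the state.
- bot.get_obs(): the state, without advancing time (a new reading comes with each control period).
- bot.read_camera(name): name is "scene" or "top" or "wrist"; returns the picture (420x560x3 uint8, blue, green, red); there is no depth.
- bot.camera_params(name): a dict with "K" (3x3 intrinsics, pixels), "k1" (the pictures are not rectified: a ray, as slopes to the right and down, at radius r is drawn at 1 + k1 r^2 times it, then the intrinsics apply), "R" (3x3) and "t" (3): a world point X has camera coordinates R X + t; the wrist camera has in their place "hand_eye" (4x4, takes a point from camera to tool coordinates, whose origin is the TCP and whose axes are the tool frame's). Camera axes: x right, y down, z forward; pixel columns grow to the right and rows downward; lengths in m; the calibration is good to about 2 mm. A picture is of the moment at which its call begins: read the wrist's pose just before it. camera_params takes no time and is no camera call.
- bot.hand_in(): hands the job in, once; it reports no verdict.
Trained networks look in the newest picture that a camera, given by its name, has taken for a name from the list of things; names that differ only in an ending like _2 or _b are one class to them, and where a whole thing is asked for, a point or a joint stands for the part that bears it (a point fixed in the world has none). Each returns a list of dicts, best first, with "score" (0 to 1); they miss things now and then, are a little off and sometimes report something else, mostly with a low value. They report only what shows in the picture. A call takes as long as a camera call. They do not tell look-alikes from the thing itself.
- bot.search_frame(camera, target): "extent" ([left, top, right, bottom] in pixels, round what is visible of it).
- bot.cut_out(camera, target): "pixels" (420x560 bool, what is visible of it) and "extent" ([left, top, right, bottom] in pixels, round what is visible of it).
- bot.place_of(camera, target): "xy" ([column, row] in pixels: a listed point, or the origin of a listed thing).
The state is a dict: "t": time; "q": joint angles; "joint_vel": joint speeds; "joint_torque": joint torques, N m; "eef_pos": TCP position; "tool_rot": TCP orientation; "contact_force": force on the tool from outside, world axes, zero at the start; "torque": the same for the moment, N m; "gripper_width": opening from 0.0 (shut) to 1.0 (fully open).
Only numpy, scipy, OpenCV 4.12 (cv2) and the standard library are available. Lean on these libraries where they do the work, as an engineer would, in place of code of your own. Each camera call takes 0.05 s, during which the arm holds its last target. There are 200 camera calls.

TASK

Put the four aluminium press plates of the fabric tester away: set each one down flat in the white storage nest whose rim matches it in shape and size (large round, small round, square, oblong), fully inside the rim. Set them down gently rather than dropping them, and do not knock the glass beaker or the amber jar about.

Things in the scene. Friction and masses are not known exactly. Their poses are not given: they have to be found in the camera images.
- big_round_mid (a point): Press plate, loose: a flat grey aluminium plate 14 mm thick, round, 92 mm in diameter, with an upright black plastic grip block in the middle of its top. The block is 46 mm long along x, 22 mm wide along y and 40 mm high, so the whole is 54 mm high; pinch the block across its 22 mm. This point is at the centre, half-way up: 27 mm above the plate's underside, 13 mm above its top face and 27 mm below the top of the block. z is up. About 0.13 to 0.38 kg.
- small_round_mid (a point): Press plate, loose: a flat grey aluminium plate 14 mm thick, round, 58 mm in diameter, with an upright black plastic grip block in the middle of its top. The block is 46 mm long along x, 22 mm wide along y and 40 mm high, so the whole is 54 mm high; pinch the block across its 22 mm. This point is at the centre, half-way up: 27 mm above the plate's underside, 13 mm above its top face and 27 mm below the top of the block. z is up. About 0.13 to 0.38 kg.
- square_mid (a point): Press plate, loose: a flat grey aluminium plate 14 mm thick, 70 x 70 mm square, with an upright black plastic grip block in the middle of its top. The block is 46 mm long along x, 22 mm wide along y and 40 mm high, so the whole is 54 mm high; pinch the block across its 22 mm. This point is at the centre, half-way up: 27 mm above the plate's underside, 13 mm above its top face and 27 mm below the top of the block. z is up. About 0.13 to 0.38 kg.
- oblong_mid (a point): Press plate, loose: a flat grey aluminium plate 14 mm thick, oblong, 104 mm along its x and 50 mm along its y, with an upright black plastic grip block in the middle of its top. The block is 46 mm long along x, 22 mm wide along y and 40 mm high, so the whole is 54 mm high; pinch the block across its 22 mm. This point is at the centre, half-way up: 27 mm above the plate's underside, 13 mm above its top face and 27 mm below the top of the block. z is up. About 0.13 to 0.38 kg.
- nest_big_round: Storage nest, fixed on the bench: a shallow white plastic tray for the matching press plate, round, 106 mm in diameter inside the rim (116 outside). Floor 5 mm thick, rim 5 mm wide standing 12 mm above the bench (7 mm above the floor), so the plate has 7 mm of room on every side. Origin at the centre of the underside, on the bench; z up, turn does not matter.
- nest_small_round: Storage nest, fixed on the bench: a shallow white plastic tray for the matching press plate, round, 72 mm in diameter inside the rim (82 outside). Floor 5 mm thick, rim 5 mm wide standing 12 mm above the bench (7 mm above the floor), so the plate has 7 mm of room on every side. Origin at the centre of the underside, on the bench; z up, turn does not matter.
- nest_square: Storage nest, fixed on the bench: a shallow white plastic tray for the matching press plate, square, 84 x 84 mm inside the rim (94 outside). Floor 5 mm thick, rim 5 mm wide standing 12 mm above the bench (7 mm above the floor), so the plate has 7 mm of room on every side. Origin at the centre of the underside, on the bench; z up, x and y square to the sides.
- nest_oblong: Storage nest, fixed on the bench: a shallow white plastic tray for the matching press plate, oblong, 118 mm along its x and 64 mm along its y inside the rim (128 x 74 outside). Floor 5 mm thick, rim 5 mm wide standing 12 mm above the bench (7 mm above the floor), so the plate has 7 mm of room on every side. Origin at the centre of the underside, on the bench; z up, x along the long side.
- beaker: Bystander: open glass beaker 54 mm in diameter, 70 mm high, loose. Origin at the centre of its underside.
- jar: Bystander: closed amber glass jar 48 mm in diameter, 60 mm high, loose. Origin at the centre of its underside.
Mind the look-alikes: they are no part of the job. Leave any blue or pink look-alike of the nest_square alone. Leave any yellow look-alike of the part that bears oblong_mid alone.

How it is judged:
By the outcome, as a careful person would: the job done as asked, in the order asked, and still so for the second after the job is handed in, with the robot touching nothing.
It also fails if it takes over 120 s, if anything falls off the work surface, if the arm or the gripper's body presses on something with over 40 N, if the wrist force passes 120 N, or if a joint passes its speed limit or range.

## Working session

There is one attempt and no reset: what is moved stays moved. The work goes in short steps, Python scripts to look and compute and a shell command to move; the robot and the scene stay as the last step left them, time stands still between calls to the robot, and variables do not carry over. Pictures are saved under pics/ and viewed, about 12 in all and at most 16, crops included, and the job is handed in when it is done.

```bash
mkdir -p pics; cat > h.py <<'E'
import numpy as np, cv2
from station import bot
from scipy.spatial.transform import Rotation as Ro
def tool():
    o=bot.get_obs(); w,x,y,z=o['tool_rot']; return Ro.from_quat([x,y,z,w]).as_matrix(),np.array(o['eef_pos'])
def cam(name):
    p=bot.camera_params(name); K=np.array(p['K'])
    if 'hand_eye' in p:
        H=np.array(p['hand_eye']); R,t=tool(); Rw=R@H[:3,:3]; c=R@H[:3,3]+t
    else:
        R=np.array(p['R']); Rw=R.T; c=-R.T@np.array(p['t'])
    return K,p['k1'],Rw,c
def world(name,uv,z,C=None):
    K,k1,Rw,c=C or cam(name)
    d=np.linalg.inv(K)@np.array([uv[0],uv[1],1.]); xy=d[:2].copy(); s=xy.copy()
    for _ in range(20): s=xy/(1+k1*(s@s))
    r=Rw@np.array([s[0],s[1],1.]); return c+r*(z-c[2])/r[2]
def proj(name,X,C=None):
    K,k1,Rw,c=C or cam(name)
    v=Rw.T@(np.array(X)-c); s=v[:2]/v[2]; s=s*(1+k1*(s@s)); return (K@np.array([s[0],s[1],1]))[:2]
E
python3 - <<'E'
from h import *
for n in ['scene','top']:
    im=bot.read_camera(n); cv2.imwrite(f'pics/{n}0.png',im)
    print(n,cam(n)[3].round(3))
    for t,z in [('big_round_mid',.027),('small_round_mid',.027),('square_mid',.027),('oblong_mid',.027),('nest_big_round',0),('nest_small_round',0),('nest_square',0),('nest_oblong',0),('beaker',0),('jar',0)]:
        for d in bot.place_of(n,t)[:4]: print(t,np.round(d['xy']),round(d['score'],2),world(n,d['xy'],z).round(3))
print(bot.get_obs())
E
```

```text
scene [ 1.134 -0.331  1.144]
big_round_mid [285. 234.] 0.7 [ 0.475 -0.081  0.027]
big_round_mid [320. 254.] 0.48 [ 0.572 -0.012  0.027]
small_round_mid [373. 267.] 0.57 [0.662 0.111 0.027]
square_mid [435. 193.] 0.95 [0.495 0.41  0.027]
oblong_mid [417. 159.] 0.8 [0.349 0.43  0.027]
oblong_mid [459. 226.] 0.79 [0.627 0.414 0.027]
oblong_mid [344. 216.] 0.69 [0.475 0.109 0.027]
nest_big_round [373. 182.] 0.93 [0.371 0.261 0.   ]
nest_big_round [341. 216.] 0.41 [0.456 0.11  0.   ]
nest_small_round [168. 277.] 0.94 [ 0.479 -0.434  0.   ]
nest_square [194. 190.] 0.94 [ 0.199 -0.29   0.   ]
nest_square [107. 298.] 0.94 [ 0.485 -0.607  0.   ]
nest_oblong [291. 301.] 0.76 [ 0.667 -0.134  0.   ]
beaker [413. 230.] 0.9 [0.578 0.293 0.   ]
jar [319. 251.] 0.71 [ 0.549 -0.002  0.   ]
top [ 0.21  -0.07   1.393]
big_round_mid [279. 190.] 0.56 [ 0.474 -0.093  0.027]
small_round_mid [214. 136.] 0.61 [0.656 0.118 0.027]
square_mid [121. 189.] 0.84 [0.482 0.412 0.027]
oblong_mid [218. 192.] 0.97 [0.471 0.105 0.027]
oblong_mid [113. 236.] 0.97 [0.331 0.43  0.027]
oblong_mid [121. 144.] 0.76 [0.631 0.4
[... 573 characters left out ...]
': array([ 1.15890545,  0.4769995 ,  0.02240706,  1.55541613, -0.01149505,
        1.10930869, -0.0831058 ]), 'joint_vel': array([-1.43279347e-05,  1.33380578e-03,  2.32464512e-04,  1.24221180e-03,
        1.21944727e-03, -3.67852837e-04, -1.18505061e-03]), 'joint_torque': array([-8.60669643e-04, -5.96333313e+01,  1.60628591e+00, -2.81545812e+01,
        1.25417780e-02,  1.55750560e-03,  4.16804050e-05]), 'eef_pos': array([ 0.20192082, -0.64409632,  0.19940155]), 'tool_rot': array([ 0.1069846 , -0.10698114,  0.69896835, -0.69896536]), 'contact_force': array([-0.26110006, -0.56180553, -0.07999798]), 'torque': array([-0.01099655,  0.04634359, -0.0339441 ]), 'gripper_width': 0.9954417921307827}
```

View pics/scene0.png

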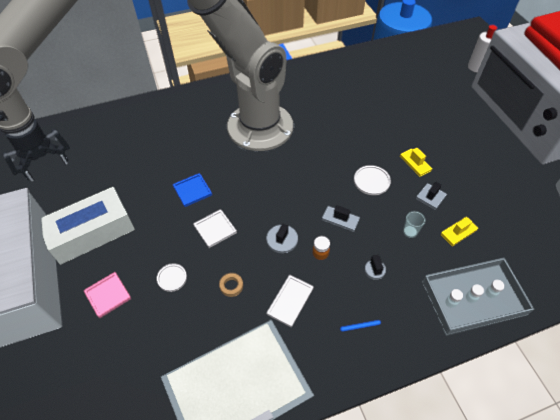

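View pics/top0.png

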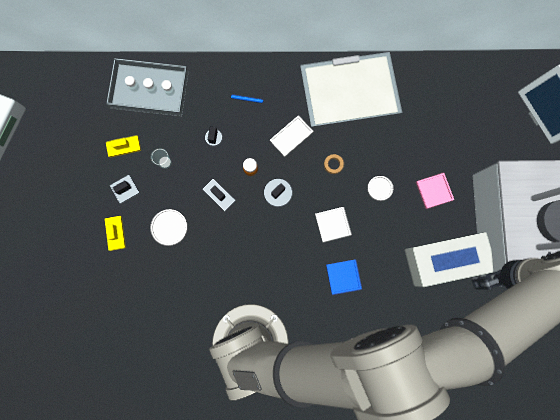

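The scene picture shows these things:
- **Grey plates:** big round (283,237), small round (375,268), square (432,194), oblong (341,217).
- **Yellow oblong look-alikes:** (416,161) and (460,231).
- **White nests:** big round (372,180), small round (172,277), square (215,228), oblong (291,300).
- **Square look-alikes:** blue (192,189) and pink (107,294).
- **Jar:** (321,246), right beside the big round plate. **Beaker:** (414,225).

The top picture agrees. I choose the grey plates and white nests by colour. Next I work out headings and the shift to the first look.

```bash
cat >> h.py <<'E'
def go(xyz,jaw=None):
    """print shift/turn in tool axes; jaw = world heading (deg) of jaw axis (mod 180, nearest)"""
    R,t=tool(); j=R[:,2]; cur=np.degrees(np.arctan2(j[1],j[0])); dy=0
    # target: y straight down, z horizontal at heading
    h=cur if jaw is None else cur+((jaw-cur+90)%180-90)
    a=np.radians(h); z=np.array([np.cos(a),np.sin(a),0]); y=np.array([0,0,-1.]); T=np.c_[np.cross(y,z),y,z]
    print('pos',t.round(4),'jaw',round(cur,1),'-> linear mm',(R.T@(np.array(xyz)-t)*1000).round(1),'dr',np.degrees(Ro.from_matrix(R.T@T).as_rotvec()).round(1),'q7',bot.get_obs()['q'][6].round(2))
def heading(name,mask,z,C=None):
    cs,_=cv2.findContours(mask.astype(np.uint8),cv2.RETR_EXTERNAL,cv2.CHAIN_APPROX_NONE)
    c=max(cs,key=cv2.contourArea)[:,0,:]; C=C or cam(name)
    P=np.array([world(name,p,z,C)[:2] for p in c],np.float32)*1000
    (cx,cy),(w,h),a=cv2.minAreaRect(P)
    if w<h: w,h,a=h,w,a+90
    return (round(cx,1),round(cy,1)),(round(w),round(h)),round((a+90)%180-90,1)
E
python3 - <<'E'
from h import *
print(np.array(bot.camera_params('wrist')['hand_eye']).round(3),np.array(bot.camera_params('wrist')['K']).round(0).tolist(),bot.camera_params('wrist')['k1'])
bot.read_camera('top')
for t,z in [('oblong_mid',.014),('square_mid',.014),('nest_square',.012),('nest_oblong',.012),('big_round_mid',.014),('small_round_mid',.014)]:
    for d in bot.cut_out('top',t)[:3]: print(t,round(d['score'],2),heading('top',d['pixels'],z))
go([.48,-.42,.30]); R,t=tool(); print(R.round(3))
E
```

```text
[[-0.001  0.945  0.327 -0.084]
 [-0.001 -0.327  0.945 -0.174]
 [ 1.     0.     0.001 -0.   ]
 [ 0.     0.     0.     1.   ]] [[298.0, 0.0, 282.0], [0.0, 298.0, 210.0], [0.0, 0.0, 1.0]] 0.021479470365962764
oblong_mid 0.98 ((464.7, 103.8), (103, 50), 44.7)
oblong_mid 0.97 ((627.5, 417.6), (108, 53), -77.6)
oblong_mid 0.95 ((343.9, 431.3), (99, 54), 7.7)
square_mid 0.84 ((483.6, 406.9), (74, 71), 31.1)
nest_square 0.94 ((366.0, -263.6), (99, 94), 14.6)
nest_square 0.78 ((473.6, -600.9), (103, 96), -73.7)
nest_square 0.64 ((199.0, -292.6), (99, 98), -80.0)
nest_oblong 0.77 ((662.8, -133.2), (130, 78), -49.1)
big_round_mid 0.78 ((470.0, -87.8), (89, 88), -0.4)
small_round_mid 0.64 ((658.0, 124.1), (58, 52), 44.1)
small_round_mid 0.28 ((584.2, 293.7), (74, 56), 27.2)
pos [ 0.202  -0.6441  0.1994] jaw -72.6 -> linear mm [-332.4 -100.6 -130.7] dr [-0.  0. -0.] q7 -0.08
[[-0.954  0.     0.299]
 [-0.299 -0.    -0.954]
 [-0.    -1.     0.   ]]
```

```bash
python3 -m crank '[{"linear":[0,-0.04,0],"dr":[0,0,0],"hand":1},{"linear":[-0.02,-0.08,-0.015],"dr":[0,0,0],"hand":1},{"linear":[-0.05,-0.08,-0.037],"dr":[0,0,0],"hand":1},{"linear":[-0.083,-0.08,-0.062],"dr":[0,0,0],"hand":1},{"linear":[-0.116,-0.08,-0.086],"dr":[0,0,0],"hand":1},{"linear":[-0.149,-0.08,-0.11],"dr":[0,0,0],"hand":1},{"linear":[-0.182,-0.08,-0.135],"dr":[0,0,0],"hand":1},{"linear":[-0.215,-0.08,-0.16],"dr":[0,0,0],"hand":1},{"linear":[-0.248,-0.08,-0.184],"dr":[0,0,0],"hand":1},{"linear":[-0.281,-0.08,-0.209],"dr":[0,0,0],"hand":1}]' 60
python3 -m crank '[{"linear":[-0.03,0,-0.022],"dr":[0,0,0],"hand":1},{"linear":[-0.03,0,-0.022],"dr":[0,0,0],"hand":1},{"linear":[-0.03,0,-0.022],"dr":[0,0,0],"hand":1}]'
cat >> h.py <<'E'
def look(targets,fn):
    C=cam('wrist'); im=bot.read_camera('wrist'); cv2.imwrite(fn,im)
    for t,z,z0 in targets:
        for d in bot.cut_out('wrist',t)[:3]: print(t,'mask',round(d['score'],2),np.round(d['extent']),heading('wrist',d['pixels'],z,C), 'bgr',im[d['pixels']].mean(0).round())
        for d in bot.place_of('wrist',t)[:3]: print('   point',round(d['score'],2),world('wrist',d['xy'],z0,C).round(4)[:2])
E
python3 - <<'E'
from h import *
print(tool())
look([('nest_small_round',.012,0),('nest_square',.012,0)],'pics/w1.png')
E
```

```text
t: 2.28
eef_pos: [0.4084, -0.359, 0.2798]
tool_rot: [-0.107, 0.107, -0.699, 0.699]
contact_force: [1.5, -0.4, 0.1]
gripper_width: 0.998
t: 2.53
eef_pos: [0.4313, -0.3283, 0.2797]
tool_rot: [0.109, -0.109, 0.699, -0.699]
contact_force: [-0.6, -0.7, -0.3]
gripper_width: 0.998
(array([[-9.52538010e-01,  7.01883427e-04,  3.04418866e-01],
       [-3.04418860e-01,  1.18596007e-04, -9.52538264e-01],
       [-7.04673683e-04, -9.99999747e-01,  1.00699348e-04]]), array([ 0.43128068, -0.3283133 ,  0.27967914]))
nest_small_round mask 0.59 [327. 124. 385. 181.] ((483.9, -424.1), (81, 81), 17.6) bgr [247. 248. 249.]
   point 0.95 [ 0.4841 -0.4245]
   point 0.63 [ 0.4705 -0.0757]
nest_square mask 0.98 [424. 159. 499. 221.] ((476.4, -599.4), (101, 96), -72.4) bgr [223. 189. 245.]
nest_square mask 0.6 [202. 160. 263. 225.] ((368.4, -267.1), (96, 94), 13.8) bgr [251. 251. 252.]
   point 0.97 [ 0.3704 -0.2649]
   point 0.75 [ 0.201  -0.2913]
   point 0.62 [ 0.4795 -0.5999]
```

View pics/w1.png

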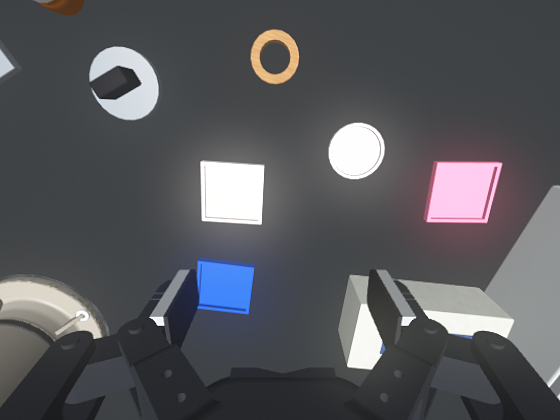

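The wrist picture shows the white square nest at (233,192), small round nest (357,151), pink look-alike (464,192), blue look-alike (225,286) and the big round plate (124,82), block running up to the right. I move on toward the plates.

```bash
python3 -m crank '[{"linear":[-0.01,0,-0.017],"dr":[0,0,0],"hand":1},{"linear":[-0.03,0,-0.05],"dr":[0,0,0],"hand":1},{"linear":[-0.05,0,-0.085],"dr":[0,0,0],"hand":1},{"linear":[-0.07,0,-0.12],"dr":[0,0,0],"hand":1},{"linear":[-0.09,0,-0.155],"dr":[0,0,0],"hand":1},{"linear":[-0.11,0,-0.19],"dr":[0,0,0],"hand":1},{"linear":[-0.13,0,-0.22],"dr":[0,0,0],"hand":1},{"linear":[-0.148,0,-0.25],"dr":[0,0,0],"hand":1},{"linear":[-0.156,0,-0.263],"dr":[0,0,0],"hand":1},{"linear":[-0.156,0,-0.263],"dr":[0,0,0],"hand":1}]'
python3 -m crank '[{"linear":[0,0,0],"dr":[0,0,0],"hand":1},{"linear":[0,0,0],"dr":[0,0,0],"hand":1}]'
python3 - <<'E'
from h import *
print(tool()[1])
look([('nest_oblong',.012,0),('big_round_mid',.014,.027),('oblong_mid',.014,.027),('small_round_mid',.014,.027),('jar',.03,0),('beaker',.03,0),('nest_big_round',.012,0)],'pics/w2.png')
E
```

```text
t: 3.62
eef_pos: [0.5005, -0.0292, 0.2796]
tool_rot: [0.109, -0.108, 0.699, -0.698]
contact_force: [-0.2, -0.8, 1.2]
gripper_width: 1.0
t: 3.78
eef_pos: [0.4995, -0.0351, 0.2792]
tool_rot: [-0.106, 0.106, -0.699, 0.699]
contact_force: [-0.5, -0.2, -0.4]
gripper_width: 0.998
[ 0.49953132 -0.03506225  0.27923098]
nest_oblong mask 0.74 [336.  19. 447. 121.] ((662.8, -135.3), (131, 74), -48.6) bgr [232. 233. 237.]
   point 0.74 [ 0.6622 -0.1335]
big_round_mid mask 0.78 [279. 164. 341. 222.] ((474.1, -89.3), (90, 89), 17.3) bgr [141. 135. 130.]
   point 0.57 [ 0.4725 -0.0851]
oblong_mid mask 0.88 [156. 122. 221. 199.] ((466.4, 101.7), (103, 55), 45.3) bgr [129. 123. 119.]
   point 0.86 [0.4605 0.1031]
small_round_mid mask 0.82 [179.   0. 224.  37.] ((648.2, 117.5), (60, 40), -72.3) bgr [100.  96.  94.]
   point 0.73 [0.6555 0.1208]
   point 0.57 [ 0.4894 -0.4013]
   point 0.19 [ 0.4746 -0.0889]
jar mask 0.82 [252. 108. 290. 138.] ((552.8, -0.2), (46, 43), -28.6) bgr [231. 233. 237.]
   point 0.96 [0.5541 0.0006]
beaker mask 0.71 [356. 248. 424. 304.] ((379.8, -252.6), (98, 94), -74.3) bgr [204. 205. 209.]
beaker mask 0.63 [ 0.  0. 90. 55.] ((579.0, 292.2), (97, 54), -79.5) bgr [101. 102.  91.]
   point 0.65 [0.5787 0.288 ]
nest_big_round mask 0.8 [ 29. 154. 110. 231.] ((363.8, 258.4), (120, 116), -83.3) bgr [216. 218. 222.]
   point 0.7 [0.3642 0.261 ]
```

View pics/w2.png

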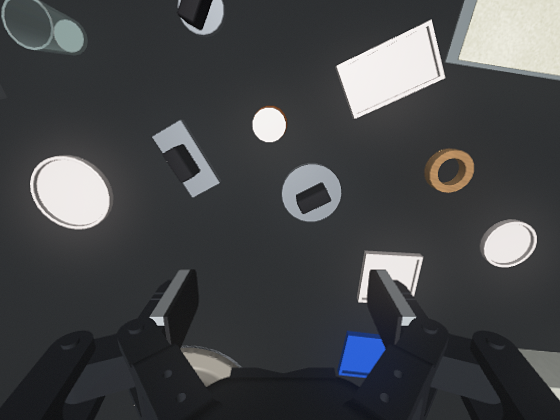

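The wrist picture shows the big round plate (311,193), block long axis running up to the right, the oblong plate (185,158), jar (269,124), oblong nest (391,68), big nest (70,191), and the small plate at the edge (203,12). I fit the block of the big plate.

```bash
cat >> h.py <<'E'
from scipy.optimize import minimize
def block(t,xy0,C,im=None,zb=0.,thr=90):
    """fit the 46x22x40 block box (heading, xy) to dark pixels inside the part's mask; im=last wrist picture"""
    ds=[d for d in bot.cut_out('wrist',t)]
    d=min(ds,key=lambda d:np.hypot(*(np.array(heading('wrist',d['pixels'],.014,C)[0])/1000-xy0)))
    m=d['pixels'].astype(np.uint8); pts=np.argwhere(m)[:,::-1]; hull=np.zeros_like(m); cv2.fillConvexPoly(hull,cv2.convexHull(pts.astype(np.int32)),1)
    dark=((im.max(2)<thr)&(cv2.erode(hull,np.ones((3,3)))>0))
    def score(x,y,a):
        c,s=np.cos(a),np.sin(a); P=[proj('wrist',[x+c*u-s*v,y+s*u+c*v,z],C) for u in(-.023,.023) for v in(-.011,.011) for z in(.014+zb,.054+zb)]
        q=np.zeros_like(m); cv2.fillConvexPoly(q,(cv2.convexHull(np.array(P,np.float32))*16).astype(np.int32),1,shift=4)
        return (dark&(q>0)).sum()/max(1,(dark|(q>0)).sum())
    best=max(((score(xy0[0]+i,xy0[1]+j,np.radians(a)),xy0[0]+i,xy0[1]+j,a) for a in range(-90,90,9) for i in np.arange(-.012,.013,.004) for j in np.arange(-.012,.013,.004)))
    r=minimize(lambda p:-score(p[0]/1000,p[1]/1000,np.radians(p[2])),[best[1]*1000,best[2]*1000,best[3]],method='Nelder-Mead',options=dict(initial_simplex=[[best[1]*1000+a,best[2]*1000+b,best[3]+c] for a,b,c in((-2,-2,-5),(3,0,0),(0,3,0),(0,0,6))]))
    print(t,'block fit xy mm/heading',r.x.round(1),'IoU',round(-r.fun,2))
E
python3 - <<'E'
from h import *
C=cam('wrist'); im=bot.read_camera('wrist'); print(tool()[1])
block('big_round_mid',np.array([.473,-.087]),C,im); block('oblong_mid',np.array([.463,.102]),C,im)
go([.473,-.087,.12])
E
```

```text
[ 0.49977528 -0.03297753  0.2793919 ]
big_round_mid block fit xy mm/heading [473.6 -89.3 -46.5] IoU 0.86
oblong_mid block fit xy mm/heading [467.8 101.   49.4] IoU 0.77
pos [ 0.4998 -0.033   0.2794] jaw -72.6 -> linear mm [ 41.7 159.4  43.5] dr [-0.  0. -0.] q7 -1.39
```

```bash
python3 -m crank '[{"linear":[0.004,0.012,0.004],"dr":[0,-7,0],"hand":1},{"linear":[0.008,0.024,0.009],"dr":[0,-14,0],"hand":1},{"linear":[0.013,0.036,0.013],"dr":[0,-21,0],"hand":1},{"linear":[0.017,0.048,0.018],"dr":[0,-28,0],"hand":1},{"linear":[0.021,0.06,0.022],"dr":[0,-35,0],"hand":1},{"linear":[0.025,0.072,0.027],"dr":[0,-42,0],"hand":1},{"linear":[0.029,0.084,0.032],"dr":[0,-49,0],"hand":1},{"linear":[0.034,0.096,0.036],"dr":[0,-56,0],"hand":1},{"linear":[0.038,0.108,0.041],"dr":[0,-63,0],"hand":1},{"linear":[0.042,0.12,0.045],"dr":[0,-70,0],"hand":1}]'
python3 -m crank '[{"linear":[0,0,0],"dr":[0,-7,0],"hand":1},{"linear":[0,0,0],"dr":[0,-14,0],"hand":1},{"linear":[0,0,0],"dr":[0,-21,0],"hand":1},{"linear":[0,0,0],"dr":[0,-28,0],"hand":1},{"linear":[0,0,0],"dr":[0,-35,0],"hand":1},{"linear":[0,0,0],"dr":[0,-42,0],"hand":1},{"linear":[0,0,0],"dr":[0,-46,0],"hand":1},{"linear":[0,0,0],"dr":[0,-46,0],"hand":1},{"linear":[0,0,0],"dr":[0,-46,0],"hand":1}]'
python3 - <<'E'
from h import *
C=cam('wrist'); im=bot.read_camera('wrist'); cv2.imwrite('pics/w3.png',im)
block('big_round_mid',np.array([.473,-.089]),C,im)
look([('big_round_mid',.014,.027)],'pics/w3.png')
go([.473,-.089,.021],43.5)
E
```

```text
t: 5.52
eef_pos: [0.4731, -0.089, 0.1589]
tool_rot: [-0.49, 0.49, -0.51, 0.51]
contact_force: [-0.5, -0.8, -0.9]
gripper_width: 1.0
t: 6.27
eef_pos: [0.4732, -0.0886, 0.1594]
tool_rot: [0.649, -0.649, 0.281, -0.281]
contact_force: [0.1, 0.2, 0.2]
gripper_width: 0.999
big_round_mid block fit xy mm/heading [471.4 -89.2 -45. ] IoU 0.84
big_round_mid mask 0.84 [240. 143. 324. 226.] ((470.9, -88.9), (91, 90), 64.7) bgr [157. 151. 146.]
   point 0.88 [ 0.4698 -0.0924]
pos [ 0.4732 -0.0885  0.1594] jaw 43.4 -> linear mm [  0.2 138.4  -0.5] dr [ 0.  -0.1  0. ] q7 0.62
```

View pics/w3.png

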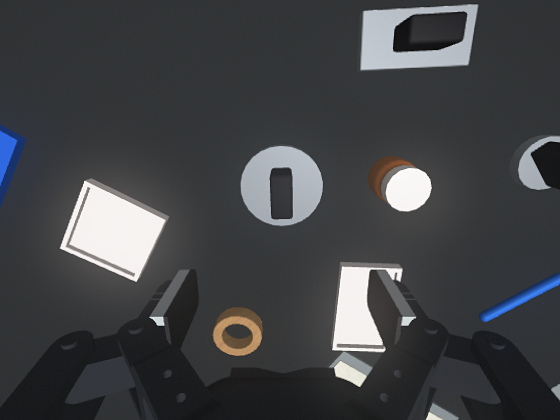

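The close picture shows the grey big plate centred at (282,185), its black block between the fingers, with the jar (400,187) clear to the right of the right finger. I descend and grip.

```bash
python3 -m crank '[{"linear":[0,0.02,-0.001],"dr":[0,-1,0],"hand":1},{"linear":[-0.001,0.05,-0.002],"dr":[0,-1,0],"hand":1},{"linear":[-0.001,0.08,-0.002],"dr":[0,-1,0],"hand":1},{"linear":[-0.001,0.105,-0.002],"dr":[0,-1,0],"hand":1},{"linear":[-0.001,0.125,-0.002],"dr":[0,-1,0],"hand":1},{"linear":[-0.001,0.137,-0.002],"dr":[0,-1,0],"hand":1},{"linear":[-0.001,0.137,-0.002],"dr":[0,-1,0],"hand":1},{"linear":[-0.001,0.137,-0.002],"dr":[0,-1,0],"hand":1}]' 60
python3 -m crank '[{"linear":[0,0,0],"dr":[0,0,0],"hand":-1},{"linear":[0,0,0],"dr":[0,0,0],"hand":-1},{"linear":[0,0,0],"dr":[0,0,0],"hand":-1},{"linear":[0,0,0],"dr":[0,0,0],"hand":-1},{"linear":[0,0,0],"dr":[0,0,0],"hand":-1},{"linear":[0,0,0],"dr":[0,0,0],"hand":-1},{"linear":[0,0,0],"dr":[0,0,0],"hand":-1},{"linear":[0,0,0],"dr":[0,0,0],"hand":-1}]' 60
python3 -m crank '[{"linear":[0,-0.005,0],"dr":[0,0,0],"hand":-1},{"linear":[0,-0.015,0],"dr":[0,0,0],"hand":-1},{"linear":[0,-0.03,0],"dr":[0,0,0],"hand":-1},{"linear":[0,-0.055,0],"dr":[0,0,0],"hand":-1},{"linear":[0,-0.08,0],"dr":[0,0,0],"hand":-1},{"linear":[0,-0.105,0],"dr":[0,0,0],"hand":-1},{"linear":[0,-0.12,0],"dr":[0,0,0],"hand":-1},{"linear":[0,-0.12,0],"dr":[0,0,0],"hand":-1}]'
python3 - <<'E'
from h import *
go([.365,.26,.15]); go([.45,.1,.2])
E
```

```text
t: 7.18
eef_pos: [0.4711, -0.089, 0.0225]
tool_rot: [0.652, -0.652, 0.274, -0.274]
contact_force: [0.2, 0.1, 0.1]
gripper_width: 1.003
t: 7.85
eef_pos: [0.471, -0.0892, 0.0225]
tool_rot: [-0.652, 0.652, -0.274, 0.274]
contact_force: [1.3, 0.4, -0.6]
gripper_width: 0.001
t: 8.52
eef_pos: [0.4736, -0.0892, 0.1465]
tool_rot: [0.652, -0.651, 0.272, -0.276]
contact_force: [0.3, -0.5, -0.4]
gripper_width: -0.001
pos [ 0.4736 -0.0892  0.1465] jaw 44.4 -> linear mm [-325.4   -4.8  166.8] dr [-0.2 -0.   0.3] q7 0.62
pos [ 0.4736 -0.0892  0.1465] jaw 44.4 -> linear mm [-151.3  -53.9  115.8] dr [-0.2 -0.   0.3] q7 0.62
```

Opening reads 0, so the grip missed. I look.

```bash
python3 - <<'E'
from h import *
C=cam('wrist')
look([('big_round_mid',.014,.027),('jar',.03,0)],'pics/w4.png')
im=cv2.imread('pics/w4.png'); block('big_round_mid',np.array([.473,-.089]),C,im)
E
```

```text
big_round_mid mask 0.58 [238. 143. 325. 230.] ((471.3, -88.5), (92, 90), -60.9) bgr [148. 142. 137.]
   point 0.61 [ 0.4731 -0.0901]
jar mask 0.73 [370. 159. 437. 215.] ((555.9, 0.7), (72, 47), 11.9) bgr [164. 171. 182.]
   point 0.69 [ 5.564e-01 -3.000e-04]
big_round_mid block fit xy mm/heading [471.1 -88.8 -44.9] IoU 0.88
```

View pics/w4.png

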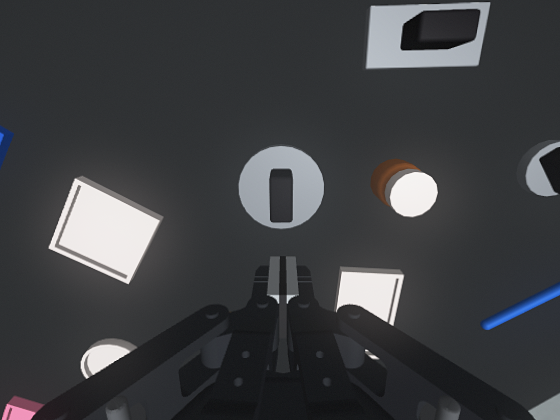

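The plate hasn't moved, and the finger tips look shorter in the picture (row 257) than the reported TCP would put them (about row 230–245). I check the tip against the projected TCP in the scene camera.

```bash
python3 - <<'E'
from h import *
im=bot.read_camera('scene'); R,t=tool(); print(t)
o=[]
for dz in (0,.02,.04,.06):
    p=proj('scene',t+[0,0,dz]); o.append(p); print(dz,p.round(1))
c=o[0].astype(int); x0,y0=c[0]-60,c[1]-60
cr=cv2.resize(im[y0:y0+90,x0:x0+120],None,fx=6,fy=6,interpolation=cv2.INTER_CUBIC)
for p in o: cv2.circle(cr,tuple(((p-[x0,y0]+.5)*6).astype(int)),3,(0,0,255),-1)
cv2.imwrite('pics/s1.png',cr)
E
```

```text
[ 0.47027561 -0.08904283  0.14150945]
0 [281.8 211.3]
0.02 [281.8 207. ]
0.04 [281.8 202.6]
0.06 [281.8 198. ]
```

View pics/s1.png

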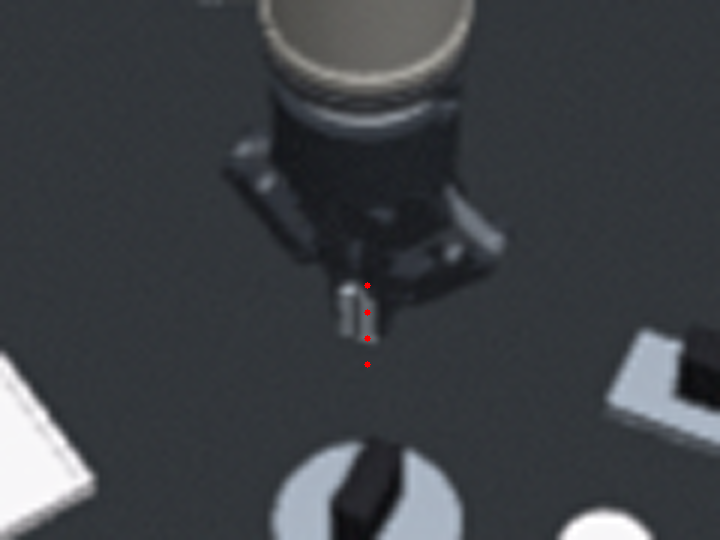

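The lowest dot is the reported TCP. The tips end about 20 mm above it, near the second dot, so the real tips sit higher than reported and the jaws shut above the block. I go lower this time, watching force and opening.

```bash
python3 -m crank '[{"linear":[0,0,0],"dr":[0,0,0],"hand":1},{"linear":[0,0,0],"dr":[0,0,0],"hand":1},{"linear":[0,0,0],"dr":[0,0,0],"hand":1},{"linear":[0,0,0],"dr":[0,0,0],"hand":1},{"linear":[0,0,0],"dr":[0,0,0],"hand":1},{"linear":[0,0.03,0],"dr":[0,0,0],"hand":1},{"linear":[0,0.06,0],"dr":[0,0,0],"hand":1},{"linear":[0,0.09,0],"dr":[0,0,0],"hand":1},{"linear":[0,0.115,0],"dr":[0,0,0],"hand":1},{"linear":[0,0.12,0],"dr":[0,0,0],"hand":1}]' 60
python3 -m crank '[{"linear":[0,0.006,0],"dr":[0,0,0],"hand":1},{"linear":[0,0.012,0],"dr":[0,0,0],"hand":1},{"linear":[0,0.018,0],"dr":[0,0,0],"hand":1},{"linear":[0,0.022,0],"dr":[0,0,0],"hand":1},{"linear":[0,0.022,0],"dr":[0,0,0],"hand":1}]'
python3 -m crank '[{"linear":[0,0,0],"dr":[0,0,0],"hand":-1},{"linear":[0,0,0],"dr":[0,0,0],"hand":-1},{"linear":[0,0,0],"dr":[0,0,0],"hand":-1},{"linear":[0,0,0],"dr":[0,0,0],"hand":-1},{"linear":[0,0,0],"dr":[0,0,0],"hand":-1},{"linear":[0,0,0],"dr":[0,0,0],"hand":-1},{"linear":[0,0,0],"dr":[0,0,0],"hand":-1},{"linear":[0,0,0],"dr":[0,0,0],"hand":-1}]' 60
python3 - <<'E'
from h import *
im=bot.read_camera('wrist'); cv2.imwrite('pics/w5.png',im)
E
```

```text
t: 9.7
eef_pos: [0.4682, -0.0889, 0.0191]
tool_rot: [-0.651, 0.652, -0.276, 0.272]
contact_force: [-0.2, 0.1, 0.2]
gripper_width: 0.997
t: 10.12
eef_pos: [0.4712, -0.0893, 0.0005]
tool_rot: [-0.652, 0.652, -0.274, 0.274]
contact_force: [0.0, -0.4, 0.8]
gripper_width: 0.999
t: 10.78
eef_pos: [0.4714, -0.0892, 0.0008]
tool_rot: [-0.652, 0.652, -0.274, 0.274]
contact_force: [-1.3, -0.6, 4.8]
gripper_width: 0.244
```

View pics/w5.png

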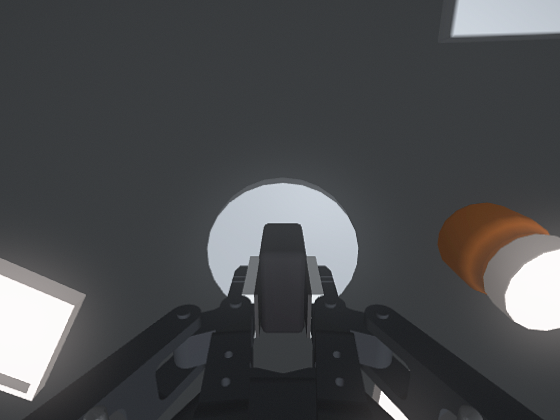

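The opening is 0.244, about the 22 mm block, so it is held. I lift and carry it to the big round nest.

```bash
python3 -m crank '[{"linear":[0,-0.005,0],"dr":[0,0,0],"hand":-1},{"linear":[0,-0.015,0],"dr":[0,0,0],"hand":-1},{"linear":[0,-0.035,0],"dr":[0,0,0],"hand":-1},{"linear":[0,-0.06,0],"dr":[0,0,0],"hand":-1},{"linear":[0,-0.085,0],"dr":[0,0,0],"hand":-1},{"linear":[0,-0.1,0],"dr":[0,0,0],"hand":-1},{"linear":[0,-0.1,0],"dr":[0,0,0],"hand":-1}]'
python3 -m crank '[{"linear":[-0.01,0,0.008],"dr":[0,0,0],"hand":-1},{"linear":[-0.03,0,0.025],"dr":[0,0,0],"hand":-1},{"linear":[-0.055,0,0.046],"dr":[0,0,0],"hand":-1},{"linear":[-0.08,0,0.066],"dr":[0,0,0],"hand":-1},{"linear":[-0.105,0,0.087],"dr":[0,0,0],"hand":-1},{"linear":[-0.13,0,0.108],"dr":[0,0,0],"hand":-1},{"linear":[-0.146,0,0.121],"dr":[0,0,0],"hand":-1},{"linear":[-0.164,0,0.126],"dr":[0,0,0],"hand":-1},{"linear":[-0.19,0,0.133],"dr":[0,0,0],"hand":-1},{"linear":[-0.22,0,0.14],"dr":[0,0,0],"hand":-1}]'
python3 -m crank '[{"linear":[-0.03,0,0.008],"dr":[0,0,0],"hand":-1},{"linear":[-0.06,0,0.016],"dr":[0,0,0],"hand":-1},{"linear":[-0.085,0,0.022],"dr":[0,0,0],"hand":-1},{"linear":[-0.1,0,0.026],"dr":[0,0,0],"hand":-1},{"linear":[-0.104,0,0.027],"dr":[0,0,0],"hand":-1},{"linear":[-0.104,0,0.027],"dr":[0,0,0],"hand":-1},{"linear":[-0.104,0,0.027],"dr":[0,0,0],"hand":-1}]'
python3 - <<'E'
from h import *
look([('nest_big_round',.012,0),('big_round_mid',.10,.127)],'pics/w6.png')
go([.364,.2595,.01])
E
```

```text
t: 11.42
eef_pos: [0.4731, -0.0893, 0.1037]
tool_rot: [0.652, -0.652, 0.272, -0.276]
contact_force: [0.0, 0.4, -3.4]
gripper_width: 0.245
t: 12.25
eef_pos: [0.4162, 0.1658, 0.0994]
tool_rot: [-0.651, 0.652, -0.275, 0.274]
contact_force: [0.7, 0.6, -2.6]
gripper_width: 0.246
t: 12.83
eef_pos: [0.3636, 0.2579, 0.0998]
tool_rot: [-0.651, 0.652, -0.274, 0.274]
contact_force: [0.9, 0.1, -3.8]
gripper_width: 0.247
nest_big_round mask 0.83 [221. 130. 346. 210.] ((343.8, 280.9), (114, 64), 42.9) bgr [232. 233. 237.]
   point 0.45 [0.4844 0.0798]
big_round_mid mask 0.55 [207. 179. 359. 334.] ((368.0, 250.2), (106, 98), -84.7) bgr [130. 125. 121.]
   point 0.61 [0.3636 0.2576]
pos [0.3642 0.2581 0.1002] jaw 44.3 -> linear mm [-1.1 90.2  0.9] dr [0. 0. 0.] q7 -0.29
```

View pics/w6.png

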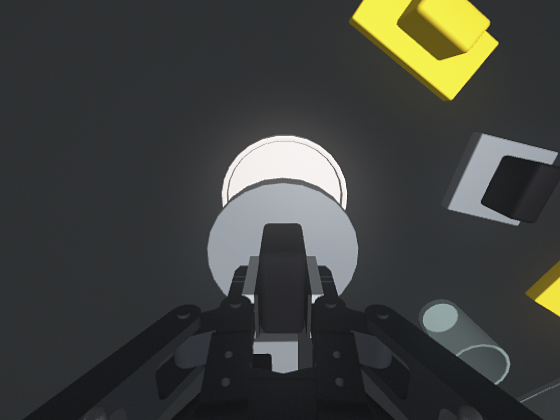

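The held plate (283,255) hides the lower part of the nest (284,170). They are aligned left to right, and I get the other axis from the nest's far edge.

```bash
python3 - <<'E'
from h import *
C=cam('wrist');R,t=tool()
im=bot.read_camera('wrist'); col=im[100:170,284].max(1).astype(int); r=100+np.argmax(col>150); print('edge row',r)
e=world('wrist',[284,r],.012,C); n=e+R[:,0]*.058; print('nest',n.round(4))
e=world('wrist',[283,180],.1,C); print('plate far edge->center @bottom+14', [ (world('wrist',[283,180],z,C)+R[:,0]*.046).round(4) for z in (.1,.113)])
go([n[0],n[1],.01])
E
```

```text
edge row 135
nest [0.3625 0.2614 0.012 ]
plate far edge->center @bottom+14 [array([0.3661, 0.2562, 0.1   ]), array([0.3639, 0.2584, 0.113 ])]
pos [0.3641 0.2583 0.1003] jaw 44.3 -> linear mm [-3.3 90.3  1. ] dr [0. 0. 0.] q7 -0.29
```

```bash
python3 -m crank '[{"linear":[-0.002,0.015,0.001],"dr":[0,0,0],"hand":-1},{"linear":[-0.002,0.035,0.001],"dr":[0,0,0],"hand":-1},{"linear":[-0.002,0.055,0.001],"dr":[0,0,0],"hand":-1},{"linear":[-0.002,0.07,0.001],"dr":[0,0,0],"hand":-1},{"linear":[-0.002,0.08,0.001],"dr":[0,0,0],"hand":-1},{"linear":[-0.002,0.086,0.001],"dr":[0,0,0],"hand":-1},{"linear":[-0.002,0.09,0.001],"dr":[0,0,0],"hand":-1},{"linear":[-0.002,0.092,0.001],"dr":[0,0,0],"hand":-1},{"linear":[-0.002,0.094,0.001],"dr":[0,0,0],"hand":-1},{"linear":[-0.002,0.094,0.001],"dr":[0,0,0],"hand":-1}]'
python3 -m crank '[{"linear":[0,0.0005,0],"dr":[0,0,0],"hand":-1},{"linear":[0,0.001,0],"dr":[0,0,0],"hand":-1},{"linear":[0,0.001,0],"dr":[0,0,0],"hand":-1}]'
```

```text
t: 13.97
eef_pos: [0.3633, 0.2615, 0.0067]
tool_rot: [0.652, -0.652, 0.274, -0.274]
contact_force: [0.1, -0.1, -3.4]
gripper_width: 0.246
t: 14.22
eef_pos: [0.3633, 0.2615, 0.0058]
tool_rot: [0.652, -0.652, 0.274, -0.274]
contact_force: [0.2, -0.2, 0.7]
gripper_width: 0.247
```

It touched down, with the force going from -3.4 to +0.7 N. I release, lift and look.

```bash
python3 -m crank '[{"linear":[0,0,0],"dr":[0,0,0],"hand":1},{"linear":[0,0,0],"dr":[0,0,0],"hand":1},{"linear":[0,0,0],"dr":[0,0,0],"hand":1},{"linear":[0,0,0],"dr":[0,0,0],"hand":1},{"linear":[0,-0.01,0],"dr":[0,0,0],"hand":1},{"linear":[0,-0.04,0],"dr":[0,0,0],"hand":1},{"linear":[0,-0.08,0],"dr":[0,0,0],"hand":1},{"linear":[0,-0.12,0],"dr":[0,0,0],"hand":1},{"linear":[0,-0.15,0],"dr":[0,0,0],"hand":1},{"linear":[0,-0.15,0],"dr":[0,0,0],"hand":1}]'
python3 - <<'E'
from h import *
C=cam('wrist')
look([('nest_big_round',.012,0),('big_round_mid',.019,.032),('square_mid',.014,.027)],'pics/w7.png')
im=cv2.imread('pics/w7.png'); block('square_mid',np.array([.487,.41]),C,im)
go([.485,.408,.15],31.); go([.485,.408,.15],-59.)
E
```

```text
t: 15.05
eef_pos: [0.3656, 0.2643, 0.1617]
tool_rot: [0.655, -0.649, 0.272, -0.276]
contact_force: [-0.4, 0.5, 1.0]
gripper_width: 1.002
nest_big_round mask 0.97 [224. 130. 330. 233.] ((361.3, 262.2), (115, 114), -4.0) bgr [234. 235. 236.]
big_round_mid mask 0.88 [234. 146. 321. 226.] ((363.4, 261.9), (91, 90), -73.9) bgr [185. 180. 175.]
   point 0.88 [0.364  0.2585]
square_mid mask 0.74 [409. 132. 494. 206.] ((485.1, 406.6), (81, 70), 32.2) bgr [134. 129. 125.]
   point 0.6 [0.486  0.4067]
square_mid block fit xy mm/heading [485.  406.8 -60.6] IoU 0.79
pos [0.3622 0.2609 0.1544] jaw 44.4 -> linear mm [-19.1   4.  190.7] dr [ 0.1 13.4 -0. ] q7 -0.21
pos [0.3622 0.2609 0.1544] jaw 44.4 -> linear mm [-19.1   4.  190.7] dr [  0.1 -76.6  -0.1] q7 -0.21
```

View pics/w7.png

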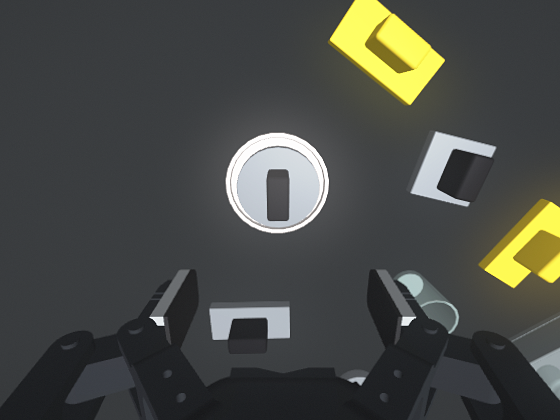

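The big plate sits centred in its nest at (277,183), white rim visible all round. Next is the square plate at (455,170). The yellow look-alikes are at (390,45) and (530,245).

```bash
python3 -m crank '[{"linear":[-0.001,0,0.01],"dr":[0,1,0],"hand":1},{"linear":[-0.004,0,0.04],"dr":[0,4,0],"hand":1},{"linear":[-0.007,0,0.075],"dr":[0,8,0],"hand":1},{"linear":[-0.011,0,0.11],"dr":[0,11,0],"hand":1},{"linear":[-0.014,0,0.145],"dr":[0,13.5,0],"hand":1},{"linear":[-0.017,0,0.175],"dr":[0,13.5,0],"hand":1},{"linear":[-0.018,0,0.19],"dr":[0,13.5,0],"hand":1},{"linear":[-0.018,0,0.19],"dr":[0,13.5,0],"hand":1},{"linear":[-0.018,0,0.19],"dr":[0,13.5,0],"hand":1}]'
python3 - <<'E'
from h import *
C=cam('wrist')
look([('square_mid',.014,.027)],'pics/w8.png')
im=cv2.imread('pics/w8.png'); block('square_mid',np.array([.485,.407]),C,im)
go([.485,.407,.004],31.)
E
```

```text
t: 16.2
eef_pos: [0.4852, 0.4072, 0.1539]
tool_rot: [-0.615, 0.616, -0.349, 0.348]
contact_force: [-0.2, -0.1, -0.5]
gripper_width: 1.0
square_mid mask 0.78 [252. 156. 319. 222.] ((487.2, 407.8), (74, 70), -59.3) bgr [164. 157. 152.]
   point 0.58 [0.4848 0.4053]
square_mid block fit xy mm/heading [487.  408.1 -58.1] IoU 0.85
pos [0.4855 0.406  0.1552] jaw 30.9 -> linear mm [ -1.3 151.2   0.3] dr [ 0.  -0.1  0. ] q7 -0.57
```

```bash
python3 -m crank '[{"linear":[0,0.02,0.002],"dr":[0,0,0],"hand":1},{"linear":[0,0.05,0.002],"dr":[0,0,0],"hand":1},{"linear":[0,0.085,0.002],"dr":[0,0,0],"hand":1},{"linear":[0,0.11,0.002],"dr":[0,0,0],"hand":1},{"linear":[0,0.13,0.002],"dr":[0,0,0],"hand":1},{"linear":[0,0.142,0.002],"dr":[0,0,0],"hand":1},{"linear":[0,0.15,0.002],"dr":[0,0,0],"hand":1},{"linear":[0,0.151,0.002],"dr":[0,0,0],"hand":1},{"linear":[0,0.151,0.002],"dr":[0,0,0],"hand":1}]' 60
python3 -m crank '[{"linear":[0,0,0],"dr":[0,0,0],"hand":-1},{"linear":[0,0,0],"dr":[0,0,0],"hand":-1},{"linear":[0,0,0],"dr":[0,0,0],"hand":-1},{"linear":[0,0,0],"dr":[0,0,0],"hand":-1},{"linear":[0,0,0],"dr":[0,0,0],"hand":-1},{"linear":[0,0,0],"dr":[0,0,0],"hand":-1},{"linear":[0,0,0],"dr":[0,0,0],"hand":-1},{"linear":[0,0,0],"dr":[0,0,0],"hand":-1}]' 60
python3 -m crank '[{"linear":[0,-0.005,0],"dr":[0,0,0],"hand":-1},{"linear":[0,-0.015,0],"dr":[0,0,0],"hand":-1},{"linear":[0,-0.035,0],"dr":[0,0,0],"hand":-1},{"linear":[0,-0.06,0],"dr":[0,0,0],"hand":-1},{"linear":[0,-0.09,0],"dr":[0,0,0],"hand":-1},{"linear":[0,-0.115,0],"dr":[0,0,0],"hand":-1},{"linear":[0,-0.13,0],"dr":[0,0,0],"hand":-1},{"linear":[0,-0.13,0],"dr":[0,0,0],"hand":-1}]'
python3 - <<'E'
from h import *
go([.55,.1,.13],13.8);go([.55,.1,.13],-76.2);go([.369,-.266,.13],13.8)
E
```

```text
t: 17.15
eef_pos: [0.488, 0.4083, 0.0051]
tool_rot: [0.615, -0.615, 0.349, -0.349]
contact_force: [-0.7, 0.4, -0.8]
gripper_width: 1.001
t: 17.82
eef_pos: [0.4881, 0.4085, 0.005]
tool_rot: [0.615, -0.615, 0.349, -0.349]
contact_force: [-0.4, -1.6, 5.8]
gripper_width: 0.24
t: 18.48
eef_pos: [0.4891, 0.4099, 0.1386]
tool_rot: [0.617, -0.613, 0.348, -0.349]
contact_force: [-0.1, 1.2, -2.2]
gripper_width: 0.245
pos [0.4891 0.4099 0.1386] jaw 30.9 -> linear mm [ 297.2    7.6 -107. ] dr [-0.3 17.1 -0.1] q7 -0.58
pos [0.4891 0.4099 0.1386] jaw 30.9 -> linear mm [ 297.2    7.6 -107. ] dr [ -0.3 -72.9   0.2] q7 -0.58
pos [0.4891 0.4099 0.1386] jaw 30.9 -> linear mm [ 518.3    5.3 -450.2] dr [-0.3 17.1 -0.1] q7 -0.58
```

```bash
python3 -m crank '[{"linear":[0.01,0,-0.004],"dr":[0,1,0],"hand":-1},{"linear":[0.035,0,-0.013],"dr":[0,3,0],"hand":-1},{"linear":[0.07,0,-0.025],"dr":[0,5,0],"hand":-1},{"linear":[0.105,0,-0.038],"dr":[0,7,0],"hand":-1},{"linear":[0.14,0,-0.05],"dr":[0,9,0],"hand":-1},{"linear":[0.175,0,-0.063],"dr":[0,11,0],"hand":-1},{"linear":[0.21,0,-0.076],"dr":[0,13,0],"hand":-1},{"linear":[0.245,0,-0.088],"dr":[0,15,0],"hand":-1},{"linear":[0.275,0,-0.1],"dr":[0,17,0],"hand":-1},{"linear":[0.297,0,-0.107],"dr":[0,17,0],"hand":-1}]'
python3 -m crank '[{"linear":[0.02,0,-0.017],"dr":[0,0,0],"hand":-1},{"linear":[0.047,0,-0.04],"dr":[0,0,0],"hand":-1},{"linear":[0.075,0,-0.063],"dr":[0,0,0],"hand":-1},{"linear":[0.103,0,-0.087],"dr":[0,0,0],"hand":-1},{"linear":[0.131,0,-0.11],"dr":[0,0,0],"hand":-1},{"linear":[0.159,0,-0.134],"dr":[0,0,0],"hand":-1},{"linear":[0.187,0,-0.158],"dr":[0,0,0],"hand":-1},{"linear":[0.215,0,-0.181],"dr":[0,0,0],"hand":-1},{"linear":[0.243,0,-0.205],"dr":[0,0,0],"hand":-1},{"linear":[0.268,0,-0.226],"dr":[0,0,0],"hand":-1}]'
python3 -m crank '[{"linear":[0.022,0,-0.018],"dr":[0,0,0],"hand":-1},{"linear":[0.036,0,-0.03],"dr":[0,0,0],"hand":-1},{"linear":[0.044,0,-0.037],"dr":[0,0,0],"hand":-1},{"linear":[0.044,0,-0.037],"dr":[0,0,0],"hand":-1},{"linear":[0.044,0,-0.037],"dr":[0,0,0],"hand":-1}]'
python3 - <<'E'
from h import *
look([('nest_square',.012,0),('square_mid',.144,.157)],'pics/w9.png')
go([.369,-.266,.010],13.8)
E
```

```text
t: 19.32
eef_pos: [0.5469, 0.0923, 0.1321]
tool_rot: [-0.554, 0.557, -0.438, 0.437]
contact_force: [0.1, 0.5, -3.0]
gripper_width: 0.239
t: 20.15
eef_pos: [0.3897, -0.2182, 0.1328]
tool_rot: [-0.556, 0.557, -0.438, 0.435]
contact_force: [0.3, -0.6, -3.9]
gripper_width: 0.24
t: 20.57
eef_pos: [0.3674, -0.2671, 0.1336]
tool_rot: [0.557, -0.556, 0.437, -0.435]
contact_force: [0.3, 0.4, -2.4]
gripper_width: 0.24
nest_square mask 0.87 [ 60. 127. 170. 231.] ((201.5, -294.6), (102, 97), 9.1) bgr [245. 147.  72.]
nest_square mask 0.72 [230. 144. 335. 191.] ((361.2, -242.0), (94, 46), 13.9) bgr [253. 253. 253.]
   point 0.87 [ 0.3647 -0.2676]
   point 0.82 [ 0.2011 -0.2958]
square_mid mask 0.59 [222. 192. 342. 327.] ((368.9, -275.0), (94, 70), -76.1) bgr [170. 165. 162.]
   point 0.68 [ 0.3658 -0.2673]
pos [ 0.3689 -0.2666  0.1344] jaw 14.0 -> linear mm [ -0.5 124.4   0.3] dr [-0.   0.2 -0. ] q7 0.6
```

View pics/w9.png

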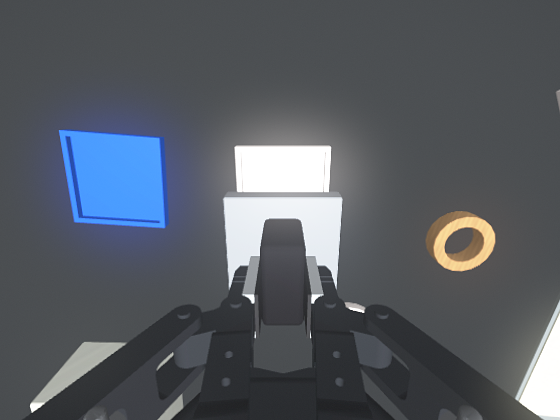

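The held square plate (282,245) is parallel to the white nest (283,170), with the blue look-alike off to the left at (115,180). I set it down.

```bash
python3 -m crank '[{"linear":[0,0.02,0],"dr":[0,0,0],"hand":-1},{"linear":[0,0.05,0],"dr":[0,0,0],"hand":-1},{"linear":[0,0.08,0],"dr":[0,0,0],"hand":-1},{"linear":[-0.001,0.1,0],"dr":[0,0,0],"hand":-1},{"linear":[-0.001,0.11,0],"dr":[0,0,0],"hand":-1},{"linear":[-0.001,0.116,0],"dr":[0,0,0],"hand":-1},{"linear":[-0.001,0.12,0],"dr":[0,0,0],"hand":-1},{"linear":[-0.001,0.122,0],"dr":[0,0,0],"hand":-1},{"linear":[-0.001,0.123,0],"dr":[0,0,0],"hand":-1},{"linear":[-0.001,0.123,0],"dr":[0,0,0],"hand":-1}]'
python3 -m crank '[{"linear":[0,0.0005,0],"dr":[0,0,0],"hand":-1},{"linear":[0,0.001,0],"dr":[0,0,0],"hand":-1},{"linear":[0,0.001,0],"dr":[0,0,0],"hand":-1}]'
```

```text
t: 21.65
eef_pos: [0.3686, -0.2672, 0.0121]
tool_rot: [0.557, -0.557, 0.435, -0.436]
contact_force: [0.2, -0.1, -3.5]
gripper_width: 0.238
t: 21.9
eef_pos: [0.3682, -0.267, 0.0108]
tool_rot: [-0.557, 0.557, -0.436, 0.436]
contact_force: [0.7, 0.5, -2.6]
gripper_width: 0.238
```

```bash
python3 -m crank '[{"linear":[0,0.0005,0],"dr":[0,0,0],"hand":-1},{"linear":[0,0.001,0],"dr":[0,0,0],"hand":-1},{"linear":[0,0.001,0],"dr":[0,0,0],"hand":-1}]'
python3 -m crank '[{"linear":[0,0,0],"dr":[0,0,0],"hand":1},{"linear":[0,0,0],"dr":[0,0,0],"hand":1},{"linear":[0,0,0],"dr":[0,0,0],"hand":1},{"linear":[0,0,0],"dr":[0,0,0],"hand":1},{"linear":[0,-0.01,0],"dr":[0,0,0],"hand":1},{"linear":[0,-0.04,0],"dr":[0,0,0],"hand":1},{"linear":[0,-0.08,0],"dr":[0,0,0],"hand":1},{"linear":[0,-0.12,0],"dr":[0,0,0],"hand":1},{"linear":[0,-0.15,0],"dr":[0,0,0],"hand":1},{"linear":[0,-0.15,0],"dr":[0,0,0],"hand":1}]'
python3 - <<'E'
from h import *
look([('nest_square',.012,0),('square_mid',.019,.032)],'pics/w10.png')
im=cv2.imread('pics/w10.png')[110:270,180:380]; cv2.imwrite('pics/w10c.png',cv2.resize(im,None,fx=2,fy=2))
go([.52,-.05,.17]); go([.466,.102,.15],-43)
E
```

```text
t: 22.15
eef_pos: [0.3681, -0.2669, 0.0099]
tool_rot: [-0.557, 0.557, -0.436, 0.436]
contact_force: [-1.8, 0.2, 5.0]
gripper_width: 0.239
t: 22.98
eef_pos: [0.3717, -0.2686, 0.1661]
tool_rot: [0.557, -0.557, 0.432, -0.44]
contact_force: [1.1, -0.5, -0.5]
gripper_width: 1.005
nest_square mask 0.97 [ 70. 122. 172. 217.] ((201.5, -294.5), (99, 96), 9.8) bgr [223. 107.  50.]
nest_square mask 0.64 [233. 139. 322. 221.] ((367.4, -266.5), (96, 95), -76.1) bgr [230. 232. 234.]
   point 0.63 [ 0.1987 -0.2922]
   point 0.61 [ 0.4833 -0.4209]
square_mid mask 0.79 [246. 152. 310. 217.] ((367.7, -266.5), (73, 70), -76.1) bgr [157. 152. 148.]
square_mid mask 0.29 [522.  71. 560. 197.] ((625.8, -158.8), (130, 32), -58.1) bgr [196. 197. 200.]
   point 0.73 [ 0.3666 -0.2643]
pos [ 0.367  -0.2663  0.1584] jaw 13.9 -> linear mm [-173.2  -11.6  200.5] dr [ 0.1 -0.  -0.1] q7 0.62
pos [ 0.367  -0.2663  0.1584] jaw 13.9 -> linear mm [-333.6    8.7  184.7] dr [ 0.1 56.9 -0. ] q7 0.62
```

View pics/w10c.png

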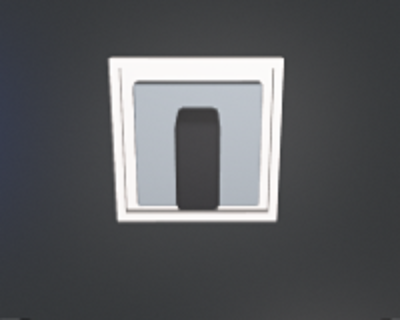

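The square plate lies flat inside the white rim, clear on all sides. Next is the oblong plate, the grey one at world (0.466, 0.102).

```bash
python3 -m crank '[{"linear":[-0.01,0,0.012],"dr":[0,5,0],"hand":1},{"linear":[-0.03,0,0.035],"dr":[0,11,0],"hand":1},{"linear":[-0.054,0,0.063],"dr":[0,17,0],"hand":1},{"linear":[-0.078,0,0.091],"dr":[0,23,0],"hand":1},{"linear":[-0.102,0,0.119],"dr":[0,29,0],"hand":1},{"linear":[-0.126,0,0.147],"dr":[0,35,0],"hand":1},{"linear":[-0.149,0,0.172],"dr":[0,41,0],"hand":1},{"linear":[-0.18,0,0.175],"dr":[0,47,0],"hand":1},{"linear":[-0.215,0,0.177],"dr":[0,53,0],"hand":1},{"linear":[-0.25,0,0.179],"dr":[0,59,0],"hand":1}]'
python3 - <<'E'
from h import *
go([.465,.102,.15],-45)
E
```

```text
t: 24.07
eef_pos: [0.4804, 0.0206, 0.1577]
tool_rot: [0.267, -0.269, 0.655, -0.654]
contact_force: [0.3, 0.3, -0.1]
gripper_width: 1.0
pos [0.4804 0.0206 0.1577] jaw -45.4 -> linear mm [-46.3   7.8 -68.8] dr [ 0.2 -0.4  0.1] q7 -1.11
```

```bash
python3 -m crank '[{"linear":[-0.019,0,-0.028],"dr":[0,0,0],"hand":1},{"linear":[-0.037,0,-0.055],"dr":[0,0,0],"hand":1},{"linear":[-0.046,0,-0.069],"dr":[0,0,0],"hand":1},{"linear":[-0.046,0,-0.069],"dr":[0,0,0],"hand":1},{"linear":[-0.046,0,-0.069],"dr":[0,0,0],"hand":1}]'
python3 - <<'E'
from h import *
C=cam('wrist')
look([('oblong_mid',.014,.027),('jar',.03,0)],'pics/w11.png')
im=cv2.imread('pics/w11.png'); block('oblong_mid',np.array([.466,.102]),C,im)
go([.466,.102,.004],-45)
E
```

```text
t: 24.48
eef_pos: [0.4644, 0.1009, 0.1582]
tool_rot: [0.27, -0.272, 0.653, -0.653]
contact_force: [0.1, 0.2, -0.2]
gripper_width: 1.0
oblong_mid mask 0.68 [261. 136. 308. 230.] ((466.6, 103.0), (104, 50), 45.4) bgr [192. 187. 183.]
   point 0.61 [0.4649 0.1002]
jar mask 0.76 [380. 173. 446. 228.] ((553.2, -2.6), (74, 48), -80.4) bgr [184. 193. 209.]
   point 0.96 [0.5507 0.0007]
   point 0.73 [0.3421 0.2757]
oblong_mid block fit xy mm/heading [466.6 102.5  45.7] IoU 0.86
pos [0.4657 0.099  0.1591] jaw -45.2 -> linear mm [ -2.4 155.1  -1.8] dr [ 0.  -0.2  0. ] q7 -1.28
```

```bash
python3 -m crank '[{"linear":[-0.003,0.02,-0.001],"dr":[0,-0.6,0],"hand":1},{"linear":[-0.003,0.05,-0.001],"dr":[0,-0.6,0],"hand":1},{"linear":[-0.003,0.085,-0.001],"dr":[0,-0.6,0],"hand":1},{"linear":[-0.003,0.11,-0.001],"dr":[0,-0.6,0],"hand":1},{"linear":[-0.003,0.13,-0.001],"dr":[0,-0.6,0],"hand":1},{"linear":[-0.003,0.145,-0.001],"dr":[0,-0.6,0],"hand":1},{"linear":[-0.003,0.153,-0.001],"dr":[0,-0.6,0],"hand":1},{"linear":[-0.003,0.154,-0.001],"dr":[0,-0.6,0],"hand":1},{"linear":[-0.003,0.154,-0.001],"dr":[0,-0.6,0],"hand":1}]' 60
python3 -m crank '[{"linear":[0,0,0],"dr":[0,0,0],"hand":-1},{"linear":[0,0,0],"dr":[0,0,0],"hand":-1},{"linear":[0,0,0],"dr":[0,0,0],"hand":-1},{"linear":[0,0,0],"dr":[0,0,0],"hand":-1},{"linear":[0,0,0],"dr":[0,0,0],"hand":-1},{"linear":[0,0,0],"dr":[0,0,0],"hand":-1},{"linear":[0,0,0],"dr":[0,0,0],"hand":-1},{"linear":[0,0,0],"dr":[0,0,0],"hand":-1}]' 60
python3 -m crank '[{"linear":[0,-0.005,0],"dr":[0,0,0],"hand":-1},{"linear":[0,-0.015,0],"dr":[0,0,0],"hand":-1},{"linear":[0,-0.035,0],"dr":[0,0,0],"hand":-1},{"linear":[0,-0.06,0],"dr":[0,0,0],"hand":-1},{"linear":[0,-0.09,0],"dr":[0,0,0],"hand":-1},{"linear":[0,-0.115,0],"dr":[0,0,0],"hand":-1},{"linear":[0,-0.13,0],"dr":[0,0,0],"hand":-1},{"linear":[0,-0.13,0],"dr":[0,0,0],"hand":-1}]'
python3 - <<'E'
from h import *
go([.663,-.135,.13],41.3)
E
```

```text
t: 25.53
eef_pos: [0.4671, 0.1029, 0.0055]
tool_rot: [0.273, -0.273, 0.652, -0.652]
contact_force: [-0.9, 0.2, 0.2]
gripper_width: 0.998
t: 26.2
eef_pos: [0.4672, 0.1032, 0.006]
tool_rot: [-0.274, 0.273, -0.652, 0.652]
contact_force: [-2.0, -0.9, 5.6]
gripper_width: 0.241
t: 26.87
eef_pos: [0.4691, 0.1038, 0.1392]
tool_rot: [-0.276, 0.271, -0.652, 0.653]
contact_force: [0.9, 0.1, -2.3]
gripper_width: 0.244
pos [0.4691 0.1038 0.1392] jaw -44.5 -> linear mm [ 34.5  10.1 305.7] dr [ -0.4 -85.8  -0.1] q7 -1.31
```

```bash
python3 -m crank '[{"linear":[0.001,0,0.01],"dr":[0,-7,0],"hand":-1},{"linear":[0.005,0,0.04],"dr":[0,-14,0],"hand":-1},{"linear":[0.009,0,0.075],"dr":[0,-21,0],"hand":-1},{"linear":[0.013,0,0.11],"dr":[0,-28,0],"hand":-1},{"linear":[0.017,0,0.145],"dr":[0,-35,0],"hand":-1},{"linear":[0.021,0,0.18],"dr":[0,-42,0],"hand":-1},{"linear":[0.025,0,0.215],"dr":[0,-49,0],"hand":-1},{"linear":[0.029,0,0.25],"dr":[0,-56,0],"hand":-1},{"linear":[0.033,0,0.285],"dr":[0,-63,0],"hand":-1},{"linear":[0.0345,0,0.306],"dr":[0,-70,0],"hand":-1}]'
python3 -m crank '[{"linear":[0,0,0],"dr":[0,-7,0],"hand":-1},{"linear":[0,0,0],"dr":[0,-14,0],"hand":-1},{"linear":[0,0,0],"dr":[0,-16,0],"hand":-1},{"linear":[0,0,0],"dr":[0,-16,0],"hand":-1},{"linear":[0,0,0],"dr":[0,-16,0],"hand":-1},{"linear":[0,0,0],"dr":[0,-16,0],"hand":-1}]'
python3 - <<'E'
from h import *
look([('nest_oblong',.012,0),('oblong_mid',.14,.157)],'pics/w12.png')
go([.663,-.135,.0107],41.3)
E
```

```text
t: 27.7
eef_pos: [0.6616, -0.1409, 0.1335]
tool_rot: [-0.598, 0.599, -0.377, 0.377]
contact_force: [0.7, -0.5, -3.2]
gripper_width: 0.239
t: 28.2
eef_pos: [0.6605, -0.1359, 0.1347]
tool_rot: [-0.644, 0.645, -0.291, 0.29]
contact_force: [-0.2, -0.3, -3.0]
gripper_width: 0.237
nest_oblong mask 0.67 [246. 134. 325. 166.] ((632.0, -99.3), (74, 32), 41.5) bgr [252. 252. 252.]
oblong_mid mask 0.82 [242. 164. 327. 325.] ((661.3, -137.8), (112, 51), -48.4) bgr [170. 166. 164.]
   point 0.87 [ 0.6612 -0.1369]
pos [ 0.661  -0.1359  0.1355] jaw 41.5 -> linear mm [  0.6 124.8   2.1] dr [0.  0.2 0. ] q7 0.49
```

View pics/w12.png

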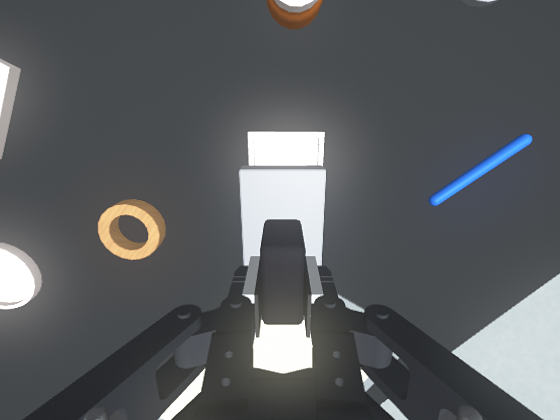

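The oblong plate (283,220) is parallel to the nest (286,150), which lies 2–3 mm to the right. I correct by 2 mm and set it down.

```bash
python3 -m crank '[{"linear":[0.001,0.02,0.002],"dr":[0,0,0],"hand":-1},{"linear":[0.001,0.05,0.002],"dr":[0,0,0],"hand":-1},{"linear":[0.001,0.08,0.002],"dr":[0,0,0],"hand":-1},{"linear":[0.001,0.1,0.002],"dr":[0,0,0],"hand":-1},{"linear":[0.001,0.11,0.002],"dr":[0,0,0],"hand":-1},{"linear":[0.001,0.116,0.002],"dr":[0,0,0],"hand":-1},{"linear":[0.001,0.12,0.002],"dr":[0,0,0],"hand":-1},{"linear":[0.001,0.122,0.002],"dr":[0,0,0],"hand":-1},{"linear":[0.001,0.123,0.002],"dr":[0,0,0],"hand":-1},{"linear":[0.001,0.123,0.002],"dr":[0,0,0],"hand":-1}]'
python3 -m crank '[{"linear":[0,0.0005,0],"dr":[0,0,0],"hand":-1},{"linear":[0,0.001,0],"dr":[0,0,0],"hand":-1},{"linear":[0,0.001,0],"dr":[0,0,0],"hand":-1}]'
```

```text
t: 29.28
eef_pos: [0.664, -0.1354, 0.0135]
tool_rot: [0.645, -0.645, 0.29, -0.291]
contact_force: [-0.5, 0.5, -3.5]
gripper_width: 0.245
t: 29.53
eef_pos: [0.6634, -0.1355, 0.0118]
tool_rot: [0.645, -0.645, 0.29, -0.291]
contact_force: [0.6, 0.1, -3.2]
gripper_width: 0.237
```

```bash
python3 -m crank '[{"linear":[0,0.0005,0],"dr":[0,0,0],"hand":-1},{"linear":[0,0.001,0],"dr":[0,0,0],"hand":-1},{"linear":[0,0.001,0],"dr":[0,0,0],"hand":-1}]'
```

```text
t: 29.78
eef_pos: [0.6634, -0.1355, 0.0111]
tool_rot: [-0.645, 0.645, -0.29, 0.291]
contact_force: [-2.9, -0.2, 3.6]
gripper_width: 0.24
```

It is down (+3.6 N). I release and lift.

```bash
python3 -m crank '[{"linear":[0,0,0],"dr":[0,0,0],"hand":1},{"linear":[0,0,0],"dr":[0,0,0],"hand":1},{"linear":[0,0,0],"dr":[0,0,0],"hand":1},{"linear":[0,0,0],"dr":[0,0,0],"hand":1},{"linear":[0,-0.01,0],"dr":[0,0,0],"hand":1},{"linear":[0,-0.04,0],"dr":[0,0,0],"hand":1},{"linear":[0,-0.08,0],"dr":[0,0,0],"hand":1},{"linear":[0,-0.12,0],"dr":[0,0,0],"hand":1},{"linear":[0,-0.15,0],"dr":[0,0,0],"hand":1},{"linear":[0,-0.15,0],"dr":[0,0,0],"hand":1}]'
python3 - <<'E'
from h import *
look([('nest_oblong',.012,0),('oblong_mid',.019,.032),('small_round_mid',.014,.027),('jar',.03,0)],'pics/w13.png')
go([.645,.1,.17])
E
```

```text
t: 30.62
eef_pos: [0.6677, -0.1348, 0.1692]
tool_rot: [0.646, -0.643, 0.286, -0.295]
contact_force: [1.2, -0.2, 0.6]
gripper_width: 1.002
nest_oblong mask 0.68 [243. 123. 316. 233.] ((663.6, -135.4), (128, 74), -48.8) bgr [235. 236. 239.]
nest_oblong mask 0.36 [260.   0. 313.  30.] ((561.2, -10.0), (48, 24), 41.6) bgr [104. 117. 136.]
oblong_mid mask 0.63 [254. 135. 304. 227.] ((662.1, -135.5), (103, 51), -48.7) bgr [159. 153. 150.]
   point 0.57 [ 0.6656 -0.1377]
jar mask 0.78 [260.   2. 312.  30.] ((564.1, -13.0), (44, 23), 41.6) bgr [106. 119. 138.]
   point 0.6 [ 0.5522 -0.0025]
pos [ 0.6626 -0.1354  0.1592] jaw 41.5 -> linear mm [-187.9  -10.7  142.8] dr [ 0.1 -0.  -0.1] q7 0.5
```

```bash
python3 -m crank '[{"linear":[-0.012,0,0.01],"dr":[0,0,0],"hand":1},{"linear":[-0.036,0,0.029],"dr":[0,0,0],"hand":1},{"linear":[-0.064,0,0.051],"dr":[0,0,0],"hand":1},{"linear":[-0.092,0,0.073],"dr":[0,0,0],"hand":1},{"linear":[-0.12,0,0.096],"dr":[0,0,0],"hand":1},{"linear":[-0.148,0,0.118],"dr":[0,0,0],"hand":1},{"linear":[-0.175,0,0.14],"dr":[0,0,0],"hand":1},{"linear":[-0.194,0,0.155],"dr":[0,0,0],"hand":1},{"linear":[-0.194,0,0.155],"dr":[0,0,0],"hand":1},{"linear":[-0.194,0,0.155],"dr":[0,0,0],"hand":1}]'
python3 - <<'E'
from h import *
C=cam('wrist')
look([('small_round_mid',.014,.027)],'pics/w14.png')
im=cv2.imread('pics/w14.png'); block('small_round_mid',np.array([.657,.119]),C,im)
go([.655,.12,.15],90); go([.655,.12,.15],70)
E
```

```text
t: 31.9
eef_pos: [0.6496, 0.1164, 0.1604]
tool_rot: [0.646, -0.645, 0.289, -0.288]
contact_force: [0.1, -1.1, -0.3]
gripper_width: 0.999
small_round_mid mask 0.79 [268. 162. 319. 220.] ((661.0, 123.8), (62, 58), 10.6) bgr [150. 146. 143.]
small_round_mid mask 0.47 [138. 296. 189. 359.] ((617.3, -114.9), (32, 12), -84.1) bgr [182. 177. 173.]
   point 0.73 [0.658  0.1232]
small_round_mid block fit xy mm/heading [657.  122.2  -9.9] IoU 0.8
pos [0.6509 0.1109 0.1601] jaw 41.4 -> linear mm [-4.2 10.1  9.1] dr [  0.1 -48.6   0. ] q7 0.11
pos [0.6509 0.1109 0.1601] jaw 41.4 -> linear mm [-4.2 10.1  9.1] dr [  0.1 -28.6   0. ] q7 0.11
```

View pics/w14.png

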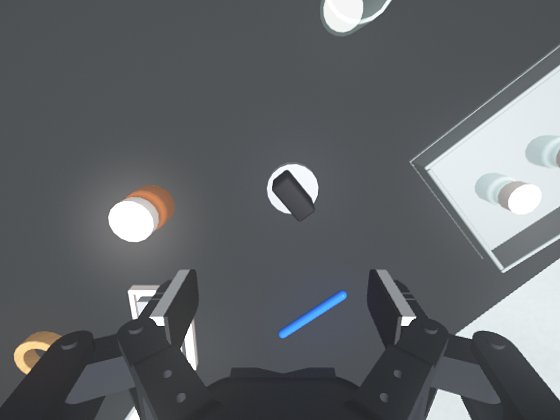

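The small plate is at (293,188), its block tilted about 38° to the jaws. The jar (140,215) and pen (313,313) are clear of the finger paths. I turn and re-check.

```bash
python3 -m crank '[{"linear":[-0.001,0,0.004],"dr":[0,-7,0],"hand":1},{"linear":[-0.002,0,0.008],"dr":[0,-14,0],"hand":1},{"linear":[-0.003,0,0.011],"dr":[0,-21,0],"hand":1},{"linear":[-0.003,0,0.011],"dr":[0,-28,0],"hand":1},{"linear":[-0.003,0,0.011],"dr":[0,-35,0],"hand":1},{"linear":[-0.003,0,0.011],"dr":[0,-39,0],"hand":1},{"linear":[-0.003,0,0.011],"dr":[0,-39,0],"hand":1},{"linear":[-0.003,0,0.011],"dr":[0,-39,0],"hand":1}]'
python3 - <<'E'
from h import *
C=cam('wrist')
look([('small_round_mid',.014,.027)],'pics/w15.png')
im=cv2.imread('pics/w15.png'); block('small_round_mid',np.array([.657,.122]),C,im)
go([.657,.1225,.005],80)
E
```

```text
t: 32.77
eef_pos: [0.6572, 0.1208, 0.1601]
tool_rot: [-0.704, 0.705, -0.06, 0.06]
contact_force: [0.3, -0.3, 0.1]
gripper_width: 0.999
small_round_mid mask 0.69 [258. 163. 310. 220.] ((662.5, 121.9), (67, 56), -11.2) bgr [121. 116. 113.]
small_round_mid mask 0.63 [100.  85. 176. 134.] ((552.0, -10.6), (72, 49), 80.7) bgr [178. 186. 198.]
small_round_mid block fit xy mm/heading [659.5 122.2  -8.8] IoU 0.82
pos [0.6571 0.1218 0.1605] jaw 80.4 -> linear mm [ -0.2 155.5   0.7] dr [0.  0.4 0. ] q7 0.71
```

```bash
python3 -m crank '[{"linear":[0.001,0.02,0.001],"dr":[0,0,0],"hand":1},{"linear":[0.001,0.05,0.001],"dr":[0,0,0],"hand":1},{"linear":[0.001,0.085,0.001],"dr":[0,0,0],"hand":1},{"linear":[0.001,0.11,0.001],"dr":[0,0,0],"hand":1},{"linear":[0.001,0.13,0.001],"dr":[0,0,0],"hand":1},{"linear":[0.001,0.145,0.001],"dr":[0,0,0],"hand":1},{"linear":[0.001,0.154,0.001],"dr":[0,0,0],"hand":1},{"linear":[0.001,0.155,0.001],"dr":[0,0,0],"hand":1},{"linear":[0.001,0.155,0.001],"dr":[0,0,0],"hand":1}]' 60
python3 -m crank '[{"linear":[0,0,0],"dr":[0,0,0],"hand":-1},{"linear":[0,0,0],"dr":[0,0,0],"hand":-1},{"linear":[0,0,0],"dr":[0,0,0],"hand":-1},{"linear":[0,0,0],"dr":[0,0,0],"hand":-1},{"linear":[0,0,0],"dr":[0,0,0],"hand":-1},{"linear":[0,0,0],"dr":[0,0,0],"hand":-1},{"linear":[0,0,0],"dr":[0,0,0],"hand":-1},{"linear":[0,0,0],"dr":[0,0,0],"hand":-1}]' 60
python3 -m crank '[{"linear":[0,-0.005,0],"dr":[0,0,0],"hand":-1},{"linear":[0,-0.015,0],"dr":[0,0,0],"hand":-1},{"linear":[0,-0.035,0],"dr":[0,0,0],"hand":-1},{"linear":[0,-0.06,0],"dr":[0,0,0],"hand":-1},{"linear":[0,-0.09,0],"dr":[0,0,0],"hand":-1},{"linear":[0,-0.115,0],"dr":[0,0,0],"hand":-1},{"linear":[0,-0.13,0],"dr":[0,0,0],"hand":-1},{"linear":[0,-0.13,0],"dr":[0,0,0],"hand":-1}]'
python3 - <<'E'
from h import *
go([.484,-.4242,.13])
E
```

```text
t: 33.72
eef_pos: [0.6584, 0.1232, 0.0058]
tool_rot: [0.705, -0.705, 0.058, -0.059]
contact_force: [0.0, -0.5, 1.2]
gripper_width: 1.001
t: 34.38
eef_pos: [0.6585, 0.1229, 0.006]
tool_rot: [-0.705, 0.705, -0.058, 0.059]
contact_force: [-0.5, -1.0, 5.5]
gripper_width: 0.241
t: 35.05
eef_pos: [0.6601, 0.1242, 0.1396]
tool_rot: [0.705, -0.704, 0.056, -0.061]
contact_force: [0.4, 0.9, -2.3]
gripper_width: 0.243
pos [0.6601 0.1242 0.1396] jaw 80.5 -> linear mm [ -83.3    7.7 -569.9] dr [-0.1 -0.   0.3] q7 0.69
```

```bash
python3 -m crank '[{"linear":[-0.002,0,-0.012],"dr":[0,0,0],"hand":-1},{"linear":[-0.006,0,-0.04],"dr":[0,0,0],"hand":-1},{"linear":[-0.011,0,-0.075],"dr":[0,0,0],"hand":-1},{"linear":[-0.016,0,-0.11],"dr":[0,0,0],"hand":-1},{"linear":[-0.021,0,-0.145],"dr":[0,0,0],"hand":-1},{"linear":[-0.026,0,-0.18],"dr":[0,0,0],"hand":-1},{"linear":[-0.031,0,-0.215],"dr":[0,0,0],"hand":-1},{"linear":[-0.036,0,-0.25],"dr":[0,0,0],"hand":-1},{"linear":[-0.042,0,-0.285],"dr":[0,0,0],"hand":-1},{"linear":[-0.047,0,-0.32],"dr":[0,0,0],"hand":-1}]'
python3 -m crank '[{"linear":[-0.005,0,-0.035],"dr":[0,0,0],"hand":-1},{"linear":[-0.01,0,-0.07],"dr":[0,0,0],"hand":-1},{"linear":[-0.015,0,-0.105],"dr":[0,0,0],"hand":-1},{"linear":[-0.02,0,-0.14],"dr":[0,0,0],"hand":-1},{"linear":[-0.025,0,-0.175],"dr":[0,0,0],"hand":-1},{"linear":[-0.03,0,-0.21],"dr":[0,0,0],"hand":-1},{"linear":[-0.034,0,-0.235],"dr":[0,0,0],"hand":-1},{"linear":[-0.035,0,-0.248],"dr":[0,0,0],"hand":-1},{"linear":[-0.035,0,-0.248],"dr":[0,0,0],"hand":-1},{"linear":[-0.035,0,-0.248],"dr":[0,0,0],"hand":-1}]'
python3 - <<'E'
from h import *
look([('nest_small_round',.012,0),('small_round_mid',.145,.157)],'pics/w16.png')
R,t=tool(); print(R[:,0],R[:,2]); go([.484,-.4242,.011])
E
```

```text
t: 35.88
eef_pos: [0.5558, -0.1874, 0.1331]
tool_rot: [0.705, -0.705, 0.06, -0.057]
contact_force: [-0.9, 0.4, -0.4]
gripper_width: 0.244
t: 36.72
eef_pos: [0.4825, -0.423, 0.1339]
tool_rot: [0.705, -0.704, 0.059, -0.058]
contact_force: [0.5, 0.5, -1.6]
gripper_width: 0.237
nest_small_round mask 0.78 [244. 154. 321. 214.] ((473.5, -422.5), (80, 61), 81.4) bgr [249. 250. 250.]
   point 0.88 [ 0.4832 -0.4269]
small_round_mid mask 0.89 [237. 203. 327. 326.] ((492.5, -424.7), (85, 55), -9.6) bgr [122. 118. 117.]
   point 0.92 [ 0.483  -0.4244]
[ 9.86810809e-01 -1.61877774e-01  1.15229499e-04] [1.61877707e-01 9.86810725e-01 4.48232075e-04]
pos [ 0.4844 -0.4218  0.1355] jaw 80.7 -> linear mm [-1.000e-01  1.245e+02 -2.500e+00] dr [-0. -0.  0.] q7 1.6
```

View pics/w16.png

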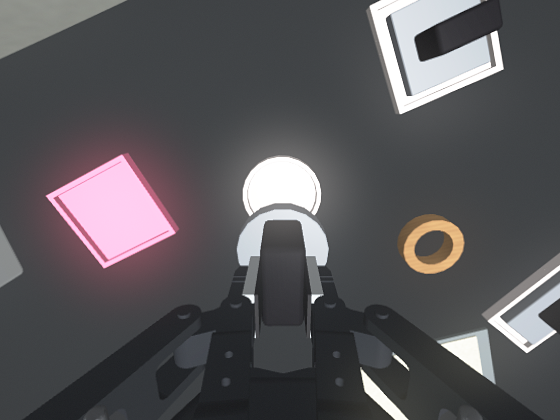

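The small plate (283,245) is in line with its nest (282,188). The pink look-alike is off at (113,210). I set it down.

```bash
python3 -m crank '[{"linear":[0,0.02,-0.002],"dr":[0,0,0],"hand":-1},{"linear":[0,0.05,-0.002],"dr":[0,0,0],"hand":-1},{"linear":[0,0.08,-0.002],"dr":[0,0,0],"hand":-1},{"linear":[0,0.1,-0.002],"dr":[0,0,0],"hand":-1},{"linear":[0,0.11,-0.002],"dr":[0,0,0],"hand":-1},{"linear":[0,0.116,-0.002],"dr":[0,0,0],"hand":-1},{"linear":[0,0.12,-0.002],"dr":[0,0,0],"hand":-1},{"linear":[0,0.122,-0.002],"dr":[0,0,0],"hand":-1},{"linear":[0,0.123,-0.002],"dr":[0,0,0],"hand":-1},{"linear":[0,0.123,-0.002],"dr":[0,0,0],"hand":-1}]'
python3 -m crank '[{"linear":[0,0.0005,0],"dr":[0,0,0],"hand":-1},{"linear":[0,0.001,0],"dr":[0,0,0],"hand":-1},{"linear":[0,0.001,0],"dr":[0,0,0],"hand":-1}]'
```

```text
t: 37.8
eef_pos: [0.4839, -0.426, 0.0134]
tool_rot: [-0.704, 0.705, -0.058, 0.059]
contact_force: [-0.6, -0.2, -1.9]
gripper_width: 0.239
t: 38.05
eef_pos: [0.4833, -0.4259, 0.0118]
tool_rot: [-0.705, 0.705, -0.058, 0.059]
contact_force: [0.4, -0.6, -1.5]
gripper_width: 0.247
```

```bash
python3 -m crank '[{"linear":[0,0.0005,0],"dr":[0,0,0],"hand":-1},{"linear":[0,0.001,0],"dr":[0,0,0],"hand":-1},{"linear":[0,0.001,0],"dr":[0,0,0],"hand":-1}]'
```

```text
t: 38.3
eef_pos: [0.4834, -0.4259, 0.011]
tool_rot: [-0.704, 0.705, -0.059, 0.059]
contact_force: [-2.0, 0.0, 4.1]
gripper_width: 0.243
```

```bash
python3 -m crank '[{"linear":[0,0,0],"dr":[0,0,0],"hand":1},{"linear":[0,0,0],"dr":[0,0,0],"hand":1},{"linear":[0,0,0],"dr":[0,0,0],"hand":1},{"linear":[0,0,0],"dr":[0,0,0],"hand":1},{"linear":[0,-0.01,0],"dr":[0,0,0],"hand":1},{"linear":[0,-0.04,0],"dr":[0,0,0],"hand":1},{"linear":[0,-0.08,0],"dr":[0,0,0],"hand":1},{"linear":[0,-0.12,0],"dr":[0,0,0],"hand":1},{"linear":[0,-0.15,0],"dr":[0,0,0],"hand":1},{"linear":[0,-0.15,0],"dr":[0,0,0],"hand":1}]'
python3 -m crank '[{"linear":[0,-0.03,0],"dr":[0,0,0],"hand":1},{"linear":[0,-0.06,0],"dr":[0,0,0],"hand":1},{"linear":[0,-0.06,0],"dr":[0,0,0],"hand":1},{"linear":[0,-0.06,0],"dr":[0,0,0],"hand":1}]'
python3 - <<'E'
from h import *
look([('nest_small_round',.012,0),('small_round_mid',.019,.032)],'pics/w17.png')
s=bot.read_camera('scene'); cv2.imwrite('pics/s2.png',s)
for t in ('jar','beaker'): print(t,[world('scene',d['xy'],0).round(3) for d in bot.place_of('scene',t)[:1]])
w=cv2.imread('pics/w17.png'); a=cv2.resize(s[130:340,90:490],(800,420)); b=cv2.resize(w[80:260,180:420],(240,180)); a[0:180,0:240]=b; cv2.imwrite('pics/final.png',a)
E
```

```text
t: 39.13
eef_pos: [0.4874, -0.4271, 0.1686]
tool_rot: [-0.703, 0.707, -0.055, 0.062]
contact_force: [2.1, -0.2, -1.1]
gripper_width: 0.997
t: 39.47
eef_pos: [0.4844, -0.426, 0.2229]
tool_rot: [-0.704, 0.706, -0.057, 0.06]
contact_force: [0.3, 1.3, -0.7]
gripper_width: 1.004
nest_small_round mask 0.96 [252. 142. 317. 204.] ((483.3, -423.5), (80, 80), 80.6) bgr [227. 228. 230.]
small_round_mid mask 0.66 [263. 152. 304. 200.] ((484.9, -427.5), (61, 56), -47.7) bgr [137. 133. 130.]
   point 0.76 [ 0.4867 -0.4261]
jar [array([ 0.55 , -0.002,  0.   ])]
beaker [array([0.58 , 0.282, 0.   ])]
```

View pics/final.png

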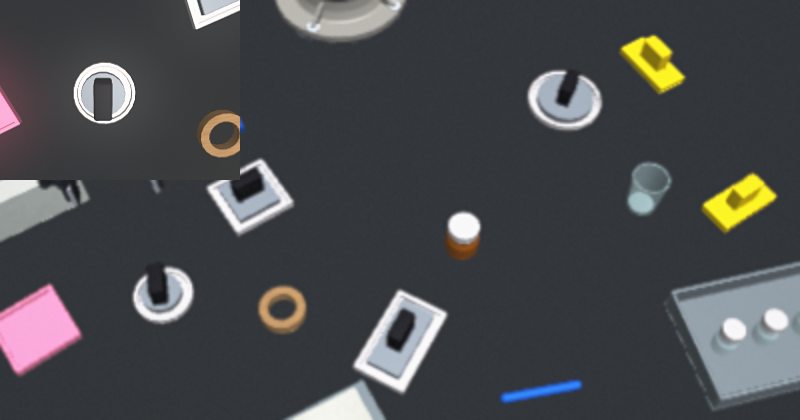

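All four plates lie in their white nests. The small one is about 4 mm off centre, within its 7 mm of room. The jar and beaker stand where they were.

```bash
python3 -c "
from station import bot
print(bot.hand_in())"
```

```text
the job is handed in; nothing more can be done
None
```

All four aluminium plates are set down in their matching white nests, and the job is handed in at about 40 s of robot time. I lowered each plate in small steps until the force showed contact (at most 5 N) and then released it.

**Last checks**
- **Square and oblong:** measured within about 2 mm of their nest centres, and parallel to the rims.
- **Big round:** also within about 2 mm of its nest centre.
- **Small round:** measured about 4 mm off centre, the loosest of the four but within its 7 mm of room. It touched down at the height expected for lying flat.
- **Bystanders and look-alikes:** the jar and beaker read within about a centimetre of where they started, which is about the scene camera's accuracy. I left the yellow plates and the blue and pink trays alone.

**What went wrong or disagreed**
- **Missed grasp:** the first attempt on the big round plate shut on air, because the real finger tips sit roughly 20 mm or more above the reported tool point. The plate did not move, and I gripped about 20 mm lower from then on.
- **Network errors:** the trained networks sometimes reported the wrong object, for example the square nest as a beaker. I set those aside by position and colour.

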